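Rock a plaster mould out of its box and lay it on the drying rack

ROBOT

A 7-joint arm with a two-finger parallel gripper is mounted at the origin on the work surface. World frame = base frame: x ahead of the robot, y to its left, z up, the work surface at z = 0. Lengths are in mm, angles in rad, forces in N, time in s.
With the tool pointing down it reaches from about 425 to 875 mm from the base axis. Payload 4.7 kg.
Tool frame: the origin (TCP) lies at the very end of the fingers, on their centre line; the grasp point (between the pads) lies 19 mm behind it; z points along the fingers, y is the line along which they close (so a half turn about z gives the same grasp; the last joint's range is limited). The gripper opens to 85 mm and grips with 20 to 120 N. Pads are 22 mm wide; open, the fingers measure 114 mm over their backs; the gripper's body (76 mm by 85 mm) begins 54 mm behind the grasp point. The pads swing forward as they close: fully open they stand 13 mm farther back than shut.
Start: joints at [-1.312, 0.321, -0.07, 1.45, 0.023, 1.371, -0.057], TCP at [157.562, 630.634, 231.349] pointing down, gripper open.
Joint ranges: [-2.86, 2.86], [-0.3, 2.09], [-1.38, 1.24], [0.06, 2.45], [-1.56, 4.7], [0.09, 2.05], [-2.69, 2.69]. Speed limits (rad/s): [2.57, 2.57, 3.14, 3.14, 3.14, 3.14, 3.14].

INTERFACE

Orientations are given as a unit quaternion [w, x, y, z].
In Python, from rig import status, cams, robot gives the robot as it stands.
- The arm moves only by the tool arm_command, never from a script. Its argument "increments" is a list of rows, each a list of 2 entries, a list of its own where there are three numbers: the shift along the tool's x, y, z as a fraction of full scale, then the turn, a rotation vector about the tool's x, y, z as a fraction of full scale. In form: [[[x, y, z], [ax, ay, az]], ...]. A call has 1 to 20 rows; each row is the pose to reach, as a shift and turn from the pose commanded when the call began, along the tool's axes at that moment; what a row does not reach only later rows make up. Full scale, the value 1, is 0.1 m for a shift and 0.5 rad for a turn. A row lasts 1/8 s, in which the tool goes at most 62.5 mm and 10.7 degrees, less where a joint would pass 70% of its speed; a pose out of reach is approached as far as the arm can. A call with a number of a shift or a turn outside -1 to 1 is refused whole. A call with a gripper value outside its range is refused whole. "gripper" is the closure, from -1 (fully open) to 1 (shut), so that 0 is half open, set as the call begins (left out, the last holds). The fingers move at their own pace and stop on an object; "grip_force" is the grip in N (left out, the last holds). Time passes only in rows, so rows that repeat a pose let the fingers close. It gives the time, the measured TCP pose, the force, the opening and the grip force at its end, in the units of the state.
- status.observe(): the state, without advancing time (a new reading comes with each control period).
- cams.get_image(name): name is "scene" or "top" or "wrist"; returns (picture, depth): 400x640x3 uint8, red, green, blue; 400x640 float32, mm along the optical axis (not along the pixel's ray), 0 where there is no reading.
- cams.camera_info(name): a dict with "fx", "fy", "cx", "cy" (pixels), "distortion" ([k1, k2, p1, p2, k3] as OpenCV has them; the pictures are not rectified), "position" and "attitude" of the camera in the world; the wrist camera has in their place "mount" (4x4, takes a point from camera to tool coordinates, whose origin is the TCP and whose axes are the flange's). Camera axes: x right, y up, looking along -z (the intrinsics and any distortion apply to the point x, -y, -z); pixel columns grow to the right and rows downward; lengths in mm; the calibration is good to about 2 mm. A picture is of the moment at which its call begins: read the wrist's pose just before it. camera_info takes no time and is no camera call.
- robot.hand_in(): hands the job in; it is judged then, once.
The state is a dict: "time_s": time; "joints": joint angles; "qd": joint speeds; "joint_efforts": joint torques, N m; "position": TCP position; "orientation": TCP orientation; "wrist_force": force on the tool from outside, world axes, zero at the start; "moment": the same for the moment, N m; "grip_width": finger opening in mm; "gripper_force": force on a finger pad.
Only numpy, scipy, OpenCV 4.12 (cv2) and the standard library are available. Lean on these libraries where they do the work, as an engineer would, in place of code of your own. Each camera call takes 0.05 s, during which the arm holds its last target. There are 200 camera calls.

TASK

Swing the steel keeper bar off the plaster mould and right out beyond the side of its box, then press down the end of the mould that overhangs the deep well so that it rocks up and stays tilted. Take it by its raised end, lift it out and lay it on the sloping drying rack: leaf side up, flat on the board, long side straight up the slope near the middle, its low end down at the bottom lip, and let go. Leave the tin, the glasses case and the mug alone.

Things in the scene. Friction and masses are not known exactly. Their poses are not given: they have to be found in the camera images.
- nest: Fixed plywood mould box, 76 mm high. Origin: on the table under the middle of the ridge that crosses its pocket; x along the pocket, roughly to the robot's left; z up. Pocket 62 mm wide between side walls 19 mm thick (outer faces at y = -50 and +50, x = -104 to +100 mm). On the -y wall, away from the robot, a block (x 25 to 65, y -50 to -96 mm) carries the keeper.
- ridge (a point): Middle of the ridge in the pocket floor, 44 mm above the table; axes as the nest's. From it the floor runs level 82.5 mm towards +x to a 76 mm high end wall; towards -x it slopes down at 35 degrees into a deep open well, ended 74 mm down the slope by a board square to the slope (top edge about 100 mm from the ridge, 55 mm up).
- rail (a point): Middle of the underside of a wooden tool rail that crosses above the box, 220 mm up: 30 mm wide (nest x = 32 to 62 mm), 20 mm thick, 250 mm long, on 22 mm square posts at nest y = -115 and +115 mm. It stands over the mould's raised end, so that end must be reached from the -x side, the tool leaning about 35 degrees.
- mould_center (a point): Centre of the loose pale plaster mould, a 150 x 58 x 32 mm block with a leaf on top, about 0.3 kg; x along its length, z out of the leaf face. At first level in the pocket, its top level with the walls (76 mm up), 2 mm free at each side, its -x end 70 mm out over the well; it is held down by the keeper. When tilted it is drawn out square to its top.
- mould: The same mould, origin at the centre of its underside. Pressed down at the top of its -x end (a few N), it rocks over the ridge, past 16 degrees falls onto the slope by itself and stays tilted 35 degrees, its +x end raised clear of the walls and its z axis leaning to the nest's -x.
- keeper (a joint): Turn of the steel keeper bar about its upright pivot, rad: 0 = slanting across over the mould; grows anticlockwise seen from above as its free end swings towards the nest's -x and on past its -y side; 1.4 = stop. It stays where left (0.5 N at the knob moves it). 1.1 or more is well clear. Bar 16 mm wide, 8 mm thick, underside 78 mm up.
- keeper_knob (a point): Centre of the upright black knob at the keeper's free end: cylinder 18 mm across, 26 mm high, its top 112 mm above the table. At joint 0 it lies at x = -25, y = +62 mm in the nest's frame.
- keeper_pivot (a point): Point on the keeper's pivot axis at the height of the knob's centre; x = 45, y = -80 mm in the nest's frame, 158 mm from the knob.
- seat (a point): Where the mould's centre belongs on the fixed wooden drying rack: 16 mm above the board's face, 76 mm up the slope from the bottom lip. x points up the slope, roughly to the robot's left, z square out of the board. The board is 185 mm long and 150 mm wide, tilted 35 degrees; the lip stands 16 mm above its face.
- tin: Bystander: aluminium pencil tin 190 x 62 x 24 mm; origin at the centre of its underside.
- glasses_case: Bystander: yellow glasses case 165 x 70 x 46 mm; origin at the centre of its underside.
- slip_mug: Bystander: white mug 84 mm across, 95 mm high; origin at the centre of its underside.
Not all that is in view belongs to the job. What is shaped like the mould but orange is not meant.

How it is judged (in metres and radians):
On the way, in this order (a step that is already met when the one before it is completed fails the run):
1. the keeper bar is swung clear of the mould, out beyond the side of the box (0.9 rad or more) (value of joint keeper above 0.9 rad), for 0.2 s.
2. the mould is rocked up in its box and stays tilted, 26 degrees or more (angle between mould_center's own z axis and vertical above 0.45 rad and horizontal distance between mould_center and nest below 0.04 m and height (world z) of mould_center below 0.09 m), for 0.3 s.
3. the mould is lifted out of the box (its centre 150 mm or more above the table) (height (world z) of mould_center above 0.15 m), for 0.1 s.
At the end, for the whole second after the job is handed in: The mould lies at rest, let go, leaf side up and flat on the drying board (5 mm), its low end within about 11 mm of the bottom lip, within 30 mm of the board's middle line and within 0.2 rad of straight up the slope (x of mould_center in the frame of seat between -0.008 and 0.012 m and y of mould_center in the frame of seat between -0.03 and 0.03 m and z of mould_center in the frame of seat between -0.005 and 0.005 m and angle between the x axis of mould_center and the x axis of seat, either way round below 0.2 rad and angle between mould_center's own z axis and vertical below 1 rad and linear speed of mould below 0.02 m/s); the robot touches nothing.
It fails at once if the tin is shifted more than 30 mm (distance of tin from where it was at the start of the episode above 0.03 m).
It fails at once if the glasses case is shifted more than 30 mm (distance of glasses_case from where it was at the start of the episode above 0.03 m).
It fails at once if the mug is shifted more than 30 mm (distance of slip_mug from where it was at the start of the episode above 0.03 m).
It also fails if it takes over 58 s, if anything falls off the work surface, if the arm or the gripper's body presses on something with over 40 N, if the wrist force passes 120 N, or if a joint passes its speed limit or range.

## Working session

There is one attempt and no reset: what is moved stays moved. The work goes in short steps, Python scripts to look and compute and a tool call to move; the robot and the scene stay as the last step left them, time stands still between calls to the robot, and variables do not carry over. Pictures are saved under pics/ and viewed, at most 10 in all, crops included, and the job is handed in when it is done.

Besides the shell and the picture viewer there is one more tool, called after ">>>" as name([rows], argument=value, ...), one row to a line, values as JSON. arm_command: Moves the arm, as the interface text tells. Its arguments: {"type":"object","properties":{"increments":{"type":"array"},"gripper":{"type":"number"},"grip_force":{"type":"number"}},"required":["increments"]}

```bash
mkdir -p pics; ls; cat > h.py <<'E'
import numpy as np, cv2
from scipy.spatial.transform import Rotation as R
from rig import status, cams, robot
def q2R(q): return R.from_quat([q[1],q[2],q[3],q[0]])
def att(a):
    a=np.array(a,float)
    return a if a.shape==(3,3) else q2R(a).as_matrix()
def pts(name,depth,info,uv):
    uv=np.array(uv,float).reshape(-1,1,2)
    K=np.array([[info['fx'],0,info['cx']],[0,info['fy'],info['cy']],[0,0,1]])
    n=cv2.undistortPoints(uv,K,np.array(info['distortion'],float)).reshape(-1,2)
    d=np.asarray(depth,float).reshape(-1)
    return np.c_[n[:,0]*d,-n[:,1]*d,-d]
def toworld(p,info):
    return p@att(info['attitude']).T+np.array(info['position'])
E
python3 - <<'E'
from h import *
s=status.observe(); print(s)
for n in ["scene","top","wrist"]:
    print(cams.camera_info(n))
for n in ["scene","top"]:
    im,d=cams.get_image(n); cv2.imwrite(f'pics/{n}0.png',im[:,:,::-1]); np.save(f'pics/{n}0.npy',d)
E
```

```text
pics
{'time_s': 0.0, 'joints': array([-1.311883  ,  0.32187593, -0.07011501,  1.45170764,  0.02258381,
        1.37080323, -0.0569001 ]), 'qd': array([ 3.52737616e-04, -1.84929398e-03,  5.90274141e-04, -2.94343122e-03,
       -2.22014379e-04,  1.91561431e-05, -2.18687634e-04]), 'joint_efforts': array([-1.15186217e-04, -4.93581140e+01, -3.82658523e-01, -3.14330506e+01,
        1.27602130e-02,  1.15956244e-02, -2.72969231e-05]), 'position': array([157.43336416, 630.07193584, 230.17298194]), 'orientation': array([-8.54724535e-05,  1.22073020e-01,  9.92520615e-01, -9.99696753e-04]), 'wrist_force': array([-0.11374054, -0.31395717,  0.29851323]), 'moment': array([ 0.03418079,  0.00569615, -0.01531805]), 'gripper_force': 0.0, 'grip_width': 85.1408001045973}
{'fx': 485.8971432397927, 'fy': 485.8971432397927, 'cx': 323.8936707334374, 'cy': 190.9979274557851, 'distortion': array([-0.14988377,  0.        ,  0.        ,  0.        ,  0.        ]), 'position': array([1247.05763557,  203.37918119,  933.47320513]), 'attitude': array([0.57151063, 0.21399953, 0.28807371, 0.73796568])}
{'fx': 361.3798
[... 164 characters left out ...]
.        ]), 'position': array([ 4.75038028e+02, -9.56259153e-01,  9.72238982e+02]), 'attitude': array([-0.69816206, -0.041425  ,  0.04605553,  0.71325493])}
{'fx': 311.47676403036996, 'fy': 311.47676403036996, 'cx': 321.6963038460709, 'cy': 198.01107355194063, 'distortion': array([-0.06326837,  0.        ,  0.        ,  0.        ,  0.        ]), 'mount': array([[-8.65703971e-05,  9.60954911e-01,  2.76704988e-01,
         7.03046459e+01],
       [ 9.99999938e-01,  1.77239291e-04, -3.02663772e-04,
        -3.56597337e-01],
       [-3.39889235e-04,  2.76704945e-01, -9.60954868e-01,
        -1.42548765e+02],
       [ 0.00000000e+00,  0.00000000e+00,  0.00000000e+00,
         1.00000000e+00]])}
```

View pics/top0.png

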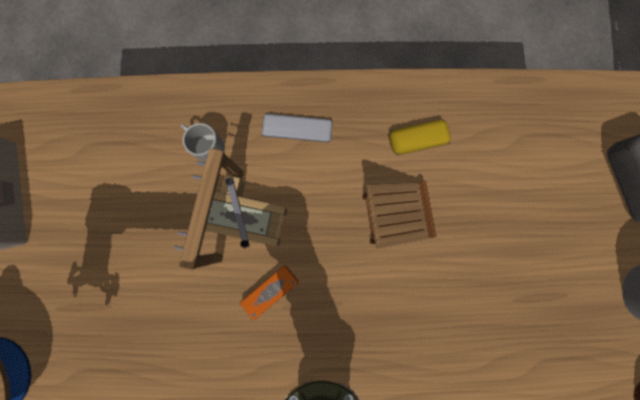

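View pics/scene0.png

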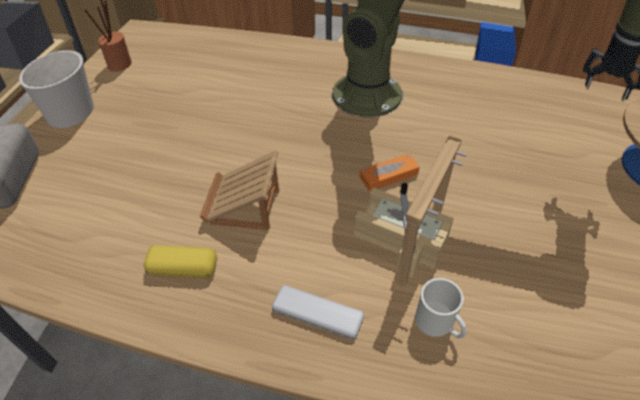

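The top view has image up = +x and right = −y. Candidates for the mould are the pale block in the box under the bar (240,216) and an orange look-alike (269,292). By its description I choose the pale one. The black knob is at (244,243), the rail runs (215,152)–(188,266), and the rack is at (398,212). Next I'll check this in close crops.

```bash
python3 - <<'E'
from h import *
im=cv2.imread('pics/top0.png')
a=cv2.resize(im[140:280,170:300],None,fx=4.2,fy=4.2,interpolation=cv2.INTER_CUBIC)
cv2.imwrite('pics/cropA.png',a)
b=cv2.resize(im[150:260,350:450],None,fx=5,fy=5,interpolation=cv2.INTER_CUBIC)
cv2.imwrite('pics/cropB.png',b)
E
```

```text
(no output)
```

View pics/cropA.png

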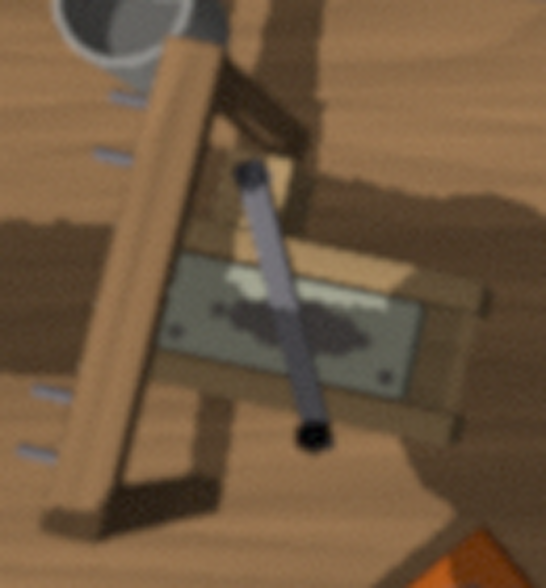

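View pics/cropB.png

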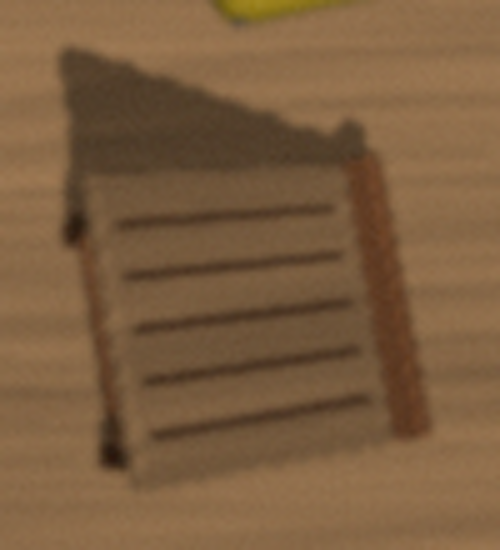

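The close crop confirms the choice: the pale mould with a leaf sits in the pocket under the bar. In full-picture pixels, the knob top is at (244.8,244), the pivot at (229.5,181.2), and the mould corners at (271,212.1), (266.7,234.8), (213.3,200) and (208.8,222.1). The box −x corners are (286,211.4) and (278.3,244.8). The rack is clear, with its lip on the right.

```bash
cat >> h.py <<'E'
def rayz(name,uv,z):
    info=cams.camera_info(name); uv=np.array(uv,float); 
    c=pts(name,np.ones(len(uv)),info,uv)@att(info['attitude']).T
    o=np.array(info['position']); z=np.broadcast_to(z,len(uv))
    return o+c*((z-o[2])/c[:,2])[:,None]
E
python3 - <<'E'
from h import *
np.set_printoptions(precision=1,suppress=True)
loc=np.array([[-25,62],[45,-80],[-104,-50],[-104,50],[-74.5,-29],[-74.5,29]])  # mould corners x later
uv=[(244.8,244),(229.5,181.2),(286,211.4),(278.3,244.8),(271,212.1),(266.7,234.8),]
z=[112,90,76,76,76,76]
w=rayz('top',uv,z); print(w)
m=rayz('top',[(271,212.1),(266.7,234.8),(213.3,200),(208.8,222.1)],76); print('mould',m)
D=np.load('pics/top0.npy'); info=cams.camera_info('top')
for p in [(244,243),(229,182),(240,205),(280,215),(225,230),(213,165)]:
    print(p,toworld(pts('top',[D[p[1],p[0]]],info,[p]),info))
# fit nest pose with all but mould
from scipy.optimize import least_squares
def f(v,L,W):
    c,s=np.cos(v[2]),np.sin(v[2]); return ((L@np.array([[c,s],[-s,c]])+v[:2])-W).ravel()
for k in (4,):
    r=least_squares(f,[500,200,1.5],args=(loc[:k],w[:k,:2]),x_scale=[1,1,.01]); print(r.x,r.fun.reshape(-1,2))
# rack plane
vs,us=np.mgrid[188:240,376:416:2]; 
uvp=np.c_[us.ravel(),vs.ravel()]; d=D[vs,us].ravel()
P=toworld(pts('top',d,info,uvp),info); 
from numpy.linalg import svd
for it in range(4):
    c=P.mean(0); n=svd(P-c)[2][2]; n*=np.sign(n[2]); e=(P-c)@n; P=P[abs(e)<max(2,2*e.std())] if it<3 else P
print('plane',c,n,'tilt',np.degrees(np.arccos(n[2])),e.std(), 'az',np.degrees(np.arctan2(n[1],n[0])))
o=np.array(info['position']); 
uvr=np.array([(368,185),(377,247),(419,183),(428.4,236.4)],float)
ry=pts('top',np.ones(4),info,uvr)@att(info['attitude']).T
print(o+ry*(((c-o)@n)/(ry@n))[:,None])
print('lip',rayz('top',[(424.4,181),(436,237)],20))
E
```

```text
[[465.6 168.4 112. ]
 [620.3 211.1  90. ]
 [543.6  72.9  76. ]
 [461.7  92.8  76. ]
 [542.6 110.2  76. ]
 [486.7 121.2  76. ]]
mould [[542.6 110.2  76. ]
 [486.7 121.2  76. ]
 [575.8 254.8  76. ]
 [520.8 265.4  76. ]]
(244, 243) [[468.  170.5 111. ]]
(229, 182) [[618.  211.9  91.6]]
(240, 205) [[564.7 193.6  47.6]]
(280, 215) [[536.6  90.4  50.6]]
(225, 230) [[500.6 225.4  73.4]]
(213, 165) [[629.8 209.1 242.5]]
[529.4 183.1   1.3] [[-2.3  4.9]
 [-2.6 -3. ]
 [10.1 -2.7]
 [-5.2  0.8]]
plane [ 532.2 -195.7   93.1] [ 0.1 -0.6  0.8] tilt 35.43186971099339 0.9246261566828089 az -82.9309948532489
[[ 596.6 -124.4  137.9]
 [ 452.6 -139.3  139.9]
 [ 615.1 -276.9   28.6]
 [ 473.5 -293.9   28.9]]
lip [[ 621.5 -294.4   20. ]
 [ 471.4 -316.9   20. ]]
```

>>> arm_command([
  [[-0.2,-0.2,-0.4],[0,0,0]],
  [[-0.5,-0.5,-0.8],[0,0,0]],
  [[-0.8,-0.8,-1],[0,0,0]],
  [[-1,-1,-1],[0,0,0]],
], gripper=0.3)

```text
time_s: 0.6
position: [232.1, 508.3, 333.6]
orientation: [0.001, 0.123, 0.992, 0.002]
wrist_force: [-0.0, -0.5, -0.6]
grip_width: 30.0
gripper_force: 0.0
```

>>> arm_command([
  [[-0.35,-0.35,0],[0,0,0]],
  [[-0.7,-0.7,0],[0,0,0]],
  [[-1,-1,0],[0,0,0]],
])

```text
time_s: 0.98
position: [304.0, 386.1, 331.0]
orientation: [-0.0, 0.123, 0.992, -0.0]
wrist_force: [0.8, -0.4, 1.0]
grip_width: 30.1
gripper_force: 0.0
```

>>> arm_command([
  [[-0.35,-0.35,0],[0,0,0]],
  [[-0.7,-0.7,0],[0,0,0]],
  [[-1,-1,0],[0,0,0]],
])

```text
time_s: 1.35
position: [376.6, 264.8, 331.1]
orientation: [-0.0, 0.123, 0.992, -0.0]
wrist_force: [1.0, 1.0, 0.9]
grip_width: 29.7
gripper_force: 0.0
```

>>> arm_command([
  [[-0.35,-0.35,0],[0,0,0]],
  [[-0.6,-0.65,0],[0,0,0]],
  [[-0.8,-0.9,0],[0,0,0]],
  [[-0.8,-0.9,0],[0,0,0]],
])

```text
time_s: 1.85
position: [432.6, 157.3, 331.2]
orientation: [-0.0, 0.125, 0.992, -0.0]
wrist_force: [0.6, 0.6, 0.4]
grip_width: 29.7
gripper_force: 0.0
```

```bash
cat >> h.py <<'E'
def wristinfo(s):
    i=dict(cams.camera_info('wrist')); T=np.array(i['mount']); Rt=q2R(s['orientation']).as_matrix()
    i['position']=np.array(s['position'])+Rt@T[:3,3]
    i['A']=Rt@T[:3,:3]; i['attitude']=i['A']; return i
def wshot(name):
    s=status.observe(); im,d=cams.get_image('wrist'); i=wristinfo(s)
    cv2.imwrite(f'pics/{name}.png',im[:,:,::-1]); np.savez(f'pics/{name}.npz',d=d,pos=i['position'],A=i['A']); return s
def wray(name,uv,z):
    f=np.load(f'pics/{name}.npz'); info=cams.camera_info('wrist'); uv=np.array(uv,float)
    c=pts('',np.ones(len(uv)),info,uv)@f['A'].T; o=f['pos']; z=np.broadcast_to(z,len(uv))
    return o+c*((z-o[2])/c[:,2])[:,None]
E
python3 - <<'E'
from h import *
np.set_printoptions(precision=2,suppress=True)
s=wshot('w1'); print(s['time_s'],s['position'],s['orientation'],s['joints'],s['grip_width'])
E
```

```text
1.85 [432.61 157.31 331.21] [-0.    0.12  0.99 -0.  ] [-0.83 -0.14  0.38  1.74  0.05  1.53  0.86] 29.69884920567736
```

View pics/w1.png

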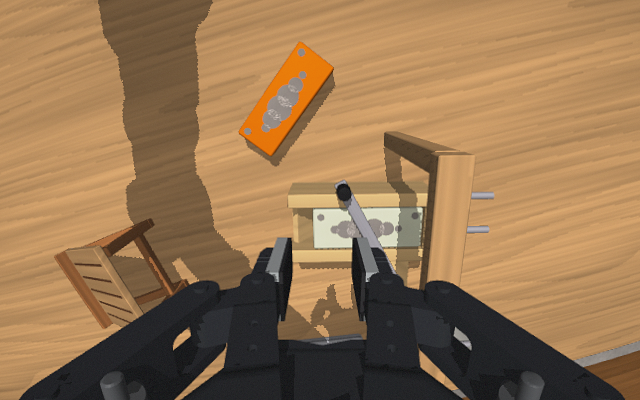

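The wrist view shows the knob top near (345,195), mould −x corners at (313.5,207.5) and (314,249), and the rail on the right. The orange look-alike is at (287,98). I'll compare these with the top-camera figures.

```bash
python3 - <<'E'
from h import *
np.set_printoptions(precision=1,suppress=True)
print(wray('w1',[(345,195),(313.5,207.5),(314,249),(423,207.5)],[112,76,76,76]))
f=np.load('pics/w1.npz'); D=f['d']; i=cams.camera_info('wrist'); i.update(position=f['pos'],attitude=f['A'])
uv=[(345,195),(343,190),(325,225),(300,194),(450,200),(440,250),(110,290)]
print(toworld(pts('',[D[v,u] for u,v in uv],i,uv),i))
uv=[(344.8,244),(229.5,181.2),(286.7,207),(278.3,244.8)]
uv[0]=(244.8,244)
w=rayz('top',uv,[112,90,76,76])
loc=np.array([[-25,62],[45,-80],[-104,-50],[-104,50]])
from scipy.optimize import least_squares
def ff(v,L,W):
    c,s=np.cos(v[2]),np.sin(v[2]); return ((L@np.array([[c,s],[-s,c]])+v[:2])-W).ravel()
r=least_squares(ff,[500,200,1.5],args=(loc,w[:,:2]),x_scale=[1,1,.01]); print(r.x,np.degrees(r.x[2]),r.fun.reshape(-1,2))
# refine mould from wrist: pixels of pale top (depth-> z 70..82)
vs,us=np.mgrid[170:300,280:440]; P=toworld(pts('',D[vs,us].ravel(),i,np.c_[us.ravel(),vs.ravel()]),i)
im=cv2.imread('pics/w1.png')[170:300,280:440].reshape(-1,3).astype(int)
hs=cv2.cvtColor(cv2.imread('pics/w1.png'),cv2.COLOR_BGR2HSV)[170:300,280:440].reshape(-1,3)
m=(abs(P[:,2]-76)<5)&(hs[:,1]<60)&(hs[:,2]>90)
M=np.zeros(P.shape[0],np.uint8); 
q=P[m][:,:2].astype(np.float32); print(m.sum(),P[m][:,2].mean(),cv2.minAreaRect(q))
E
```

```text
[[468.7 176.8 112. ]
 [485.5 132.2  76. ]
 [544.6 117.3  76. ]
 [522.2 275.3  76. ]]
[[ 468.7  176.8  111.9]
 [ 462.3  175.9  110.9]
 [ 513.6  141.    76. ]
 [ 463.9  119.1   71.9]
 [ 456.8  256.1  238.9]
 [ 497.3  241.7  240.3]
 [ 521.2 -167.3  111.1]]
[531.1 182.7   1.4] 77.71382585564402 [[-0.4  3.1]
 [-1.4 -1.4]
 [ 3.3 -0.6]
 [-1.5 -1.1]]
3539 75.75704260428743 ((524.4935913085938, 198.22055053710938), (149.35635375976562, 76.93107604980469), 74.85102081298828)
```

```bash
python3 - <<'E'
from h import *
np.set_printoptions(precision=2,suppress=True)
s=wshot('w2'); print(s['time_s'],s['position'],s['orientation'],s['qd'])
i=cams.camera_info('wrist');f=np.load('pics/w2.npz'); D=f['d']; i.update(position=f['pos'],attitude=f['A'])
# knob: points z 105..116 ; fit circle centre
vs,us=np.mgrid[150:230,300:390]; P=toworld(pts('',D[vs,us].ravel(),i,np.c_[us.ravel(),vs.ravel()]),i)
m=(P[:,2]>108)&(P[:,2]<116)&(P[:,0]<520); print(m.sum(),P[m].mean(0),P[m].min(0),P[m].max(0))
vs,us=np.mgrid[100:390,380:500]; P=toworld(pts('',D[vs,us].ravel(),i,np.c_[us.ravel(),vs.ravel()]),i)
m=(abs(P[:,2]-240)<4); print(m.sum(),cv2.minAreaRect(P[m][:,:2].astype(np.float32)))
# top cam knob
D=np.load('pics/top0.npy'); i=cams.camera_info('top')
vs,us=np.mgrid[230:260,230:260]; P=toworld(pts('',D[vs,us].ravel(),i,np.c_[us.ravel(),vs.ravel()]),i)
m=(P[:,2]>105)&(P[:,2]<118); print(m.sum(),P[m].mean(0),P[m].min(0),P[m].max(0))
vs,us=np.mgrid[130:280,170:240]; P=toworld(pts('',D[vs,us].ravel(),i,np.c_[us.ravel(),vs.ravel()]),i)
m=(abs(P[:,2]-240)<6); print(m.sum(),cv2.minAreaRect(P[m][:,:2].astype(np.float32)))
a,b=cv2.imread('pics/w1.png',0),cv2.imread('pics/w2.png',0)
print(cv2.phaseCorrelate(np.float32(a[100:260,280:500]),np.float32(b[100:260,280:500])))
E
```

```text
1.9 [431.81 159.32 331.13] [-0.    0.12  0.99  0.  ] [-0.02  0.01 -0.04  0.   -0.01 -0.   -0.  ]
163 [467.53 175.58 111.84] [459.52 167.05 108.22] [476.58 184.06 113.66]
5002 ((529.3762817382812, 240.1605224609375), (30.701217651367188, 221.51210021972656), 76.36270904541016)
48 [466.82 172.02 111.61] [458.57 163.51 106.73] [475.1  180.1  114.22]
1827 ((545.40869140625, 242.71063232421875), (50.382789611816406, 250.14788818359375), 76.90242004394531)
((-0.6649533985880964, 1.105969664675257), 0.899288531727261)
```

Averaging both cameras puts the nest origin at about (531,189.5) with yaw 76.3°, the knob at (467,174) and the pivot at (619,214). These match the given sizes: the radius comes to 157.7 against 158. Now I'll cage the knob.

>>> arm_command([
  [[-0.15,0.12,0.3],[0,0,0]],
  [[-0.3,0.22,0.6],[0,0,0]],
  [[-0.3,0.22,0.9],[0,0,0]],
  [[-0.3,0.22,0.9],[0,0,0]],
  [[-0.3,0.22,0.9],[0,0,0]],
])

```text
time_s: 2.58
position: [466.2, 175.2, 242.4]
orientation: [0.0, 0.121, 0.993, 0.0]
wrist_force: [0.1, 0.4, 0.4]
grip_width: 29.7
gripper_force: 0.0
```

```bash
cat >> h.py <<'E'
def plan(targets,base=None):
    """targets: list of (pos, R or None). prints tool-frame increments from base pose (measured)"""
    s=status.observe(); p0=np.array(s['position']); R0=q2R(s['orientation'])
    if base is not None: p0,R0=base
    for p,Rt in targets:
        d=R0.inv().apply(np.array(p)-p0)/100; a=(R0.inv()*Rt).as_rotvec()/.5 if Rt is not None else np.zeros(3)
        print(np.round(d,3).tolist(),np.round(a,3).tolist())
E
python3 - <<'E'
from h import *
s=status.observe(); print(s['position'],s['orientation'])
plan([((467,174,93),None)])
E
```

```text
[466.23611856 175.2242882  242.40674708] [4.70828738e-04 1.21377128e-01 9.92606252e-01 4.47350208e-04]
[-0.009, -0.012, 1.494] [0.0, 0.0, 0.0]
```

>>> arm_command([
  [[0,-0.01,0.4],[0,0,0]],
  [[0,-0.01,0.8],[0,0,0]],
  [[0,-0.01,1],[0,0,0]],
  [[0,-0.01,1],[0,0,0]],
])

```text
time_s: 3.08
position: [465.4, 172.7, 141.4]
orientation: [-0.001, 0.122, 0.993, -0.001]
wrist_force: [-0.7, -3.1, -1.1]
grip_width: 29.7
gripper_force: 0.0
```

```bash
python3 - <<'E'
from h import *
s=wshot('w3'); print(s['position'],s['wrist_force'])
plan([((467,174,93),None)])
i=cams.camera_info('wrist');f=np.load('pics/w3.npz'); D=f['d']; i.update(position=f['pos'],attitude=f['A'])
vs,us=np.mgrid[0:400,0:640]; P=toworld(pts('',D.ravel(),i,np.c_[us.ravel(),vs.ravel()]),i)
m=(P[:,2]>106)&(P[:,2]<118)&(abs(P[:,0]-467)<30)&(abs(P[:,1]-174)<30)&(D.ravel()>0); print(m.sum(),P[m].mean(0),P[m].min(0),P[m].max(0))
E
```

```text
[465.44290869 172.72209254 141.38786573] [-0.65261211 -3.10299463 -1.11799386]
[-0.009, 0.016, 0.49] [0.0, 0.0, 0.0]
670 [466.45583374 176.06533114 111.34877992] [458.99703826 167.10167767 106.0277239 ] [475.86260351 184.55805858 113.4380968 ]
```

View pics/w3.png

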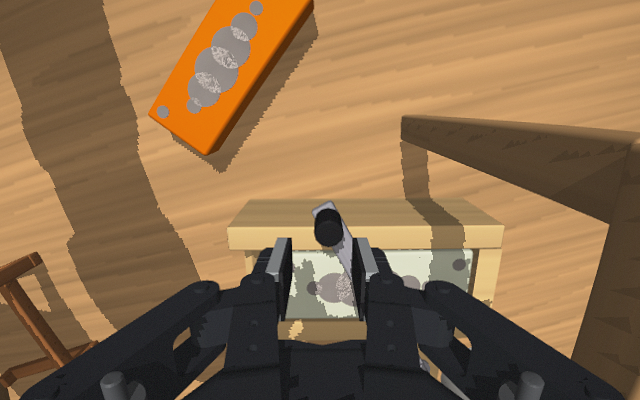

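The knob (329,228) sits centred between the fingers, clear of the rail. I'll go down and swing it.

>>> arm_command([
  [[-0.005,0.025,0.25],[0,0,0]],
  [[-0.005,0.025,0.48],[0,0,0]],
  [[-0.005,0.025,0.48],[0,0,0]],
])

```text
time_s: 3.5
position: [466.9, 176.2, 93.7]
orientation: [-0.0, 0.122, 0.993, 0.0]
wrist_force: [-0.2, -0.1, 1.2]
grip_width: 29.6
gripper_force: 0.0
```

```bash
cat > arc.py <<'E'
from h import *
import sys
a0,a1,n=float(sys.argv[1]),float(sys.argv[2]),int(sys.argv[3])
s=status.observe(); print(s['position'],s['wrist_force'],s['joints'])
R0=q2R(s['orientation']); piv=np.array([619,215]); t=[]
for a in np.linspace(a0,a1,n+1)[1:]:
    th=np.radians(194.6)+a
    t.append(((*(piv+158*np.array([np.cos(th),np.sin(th)])),93),R.from_rotvec([0,0,(a-a0)*.8])*R0))
plan(t)
E
python3 arc.py 0 0.45 5
```

```text
[466.88718313 176.22673761  93.71116067] [-0.20606373 -0.05835701  1.19250624] [-0.80884683  0.11926764  0.42021274  1.99582666 -0.05688383  1.03761657
  0.96429621]
[-0.068, -0.134, 0.007] [0.0, 0.0, -0.144]
[-0.153, -0.248, 0.007] [0.0, 0.0, -0.288]
[-0.247, -0.355, 0.007] [0.0, 0.0, -0.432]
[-0.35, -0.452, 0.007] [0.0, 0.0, -0.576]
[-0.462, -0.54, 0.007] [0.0, 0.0, -0.72]
```

>>> arm_command([
  [[-0.07,-0.135,0],[0,0,-0.14]],
  [[-0.155,-0.25,0],[0,0,-0.29]],
  [[-0.25,-0.355,0],[0,0,-0.43]],
  [[-0.35,-0.45,0],[0,0,-0.58]],
  [[-0.46,-0.54,0],[0,0,-0.72]],
])

```text
time_s: 4.12
position: [500.3, 113.1, 95.9]
orientation: [0.002, -0.059, 0.998, 0.001]
wrist_force: [-0.3, 1.3, -1.1]
grip_width: 30.2
gripper_force: 0.5
```

```bash
python3 arc.py 0.45 0.88 5
```

```text
[500.30653083 113.12516704  95.86861591] [-0.33723455  1.29504634 -1.12438603] [-0.69430069  0.14515622  0.4539718   1.96653492 -0.07538637  1.04157836
  1.48269951]
[-0.063, -0.113, 0.029] [-0.001, 0.0, -0.138]
[-0.152, -0.215, 0.029] [-0.001, 0.001, -0.275]
[-0.249, -0.31, 0.029] [-0.002, 0.001, -0.413]
[-0.355, -0.396, 0.029] [-0.002, 0.001, -0.55]
[-0.467, -0.472, 0.03] [-0.003, 0.001, -0.688]
```

>>> arm_command([
  [[-0.06,-0.11,0],[0,0,-0.14]],
  [[-0.15,-0.21,0],[0,0,-0.28]],
  [[-0.245,-0.305,0],[0,0,-0.41]],
  [[-0.35,-0.39,0],[0,0,-0.55]],
  [[-0.46,-0.465,0],[0,0,-0.69]],
  [[-0.46,-0.465,0],[0,0,-0.69]],
])

```text
time_s: 4.88
position: [551.6, 71.4, 95.5]
orientation: [0.002, -0.228, 0.974, 0.0]
wrist_force: [-1.1, 0.6, 0.0]
grip_width: 30.2
gripper_force: 0.0
```

```bash
python3 arc.py 0.88 1.28 5
```

```text
[551.5623392   71.39336165  95.46302306] [-1.13418131  0.55892865  0.03979517] [-0.57820898  0.24044134  0.455018    1.8650463  -0.12082677  1.05919249
  1.95420864]
[-0.091, -0.095, 0.025] [-0.0, -0.0, -0.128]
[-0.181, -0.183, 0.025] [-0.001, -0.0, -0.256]
[-0.278, -0.264, 0.026] [-0.001, -0.0, -0.384]
[-0.381, -0.337, 0.026] [-0.002, -0.0, -0.512]
[-0.49, -0.402, 0.027] [-0.002, -0.0, -0.64]
```

>>> arm_command([
  [[-0.09,-0.095,0.02],[0,0,-0.13]],
  [[-0.18,-0.18,0.02],[0,0,-0.26]],
  [[-0.28,-0.265,0.02],[0,0,-0.38]],
  [[-0.38,-0.34,0.02],[0,0,-0.51]],
  [[-0.49,-0.4,0.02],[0,0,-0.64]],
  [[-0.49,-0.4,0.02],[0,0,-0.64]],
])

```text
time_s: 5.62
position: [612.0, 57.8, 92.4]
orientation: [0.001, -0.38, 0.925, -0.0]
wrist_force: [0.3, -0.2, -1.3]
grip_width: 30.1
gripper_force: 0.0
```

>>> arm_command([
  [[0,0,-0.4],[0,0,0]],
  [[0,0,-0.8],[0,0,0]],
  [[0,0,-1],[0,0,0]],
  [[0,0,-1],[0,0,0]],
])

```text
time_s: 6.12
position: [611.8, 57.5, 192.9]
orientation: [0.002, -0.38, 0.925, -0.0]
wrist_force: [0.2, -0.8, 0.4]
grip_width: 30.1
gripper_force: 0.0
```

```bash
python3 - <<'E'
from h import *
s=wshot('w4'); print(s['position'],s['orientation'],s['joints'])
im,D=cams.get_image('top'); cv2.imwrite('pics/top1.png',im[:,:,::-1]); np.save('pics/top1.npy',D)
i=cams.camera_info('wrist');f=np.load('pics/w4.npz'); D=f['d']; i.update(position=f['pos'],attitude=f['A'])
vs,us=np.mgrid[0:400,0:640]; P=toworld(pts('',D.ravel(),i,np.c_[us.ravel(),vs.ravel()]),i)
p=s['position']
m=(P[:,2]>106)&(P[:,2]<118)&(abs(P[:,0]-p[0])<35)&(abs(P[:,1]-p[1])<35)&(D.ravel()>0); print(m.sum(),P[m].mean(0),P[m].min(0),P[m].max(0))
a=cv2.imread('pics/top1.png')[130:280,170:300]; a=cv2.resize(a,None,fx=3,fy=3,interpolation=cv2.INTER_CUBIC)
b=cv2.imread('pics/w4.png'); b=cv2.resize(b,(400,250)); c=np.zeros((450,800,3),np.uint8); c[:,:390]=a; c[:250,400:]=b; cv2.imwrite('pics/m1.png',c)
E
```

```text
[611.80108175  57.45666388 192.8791015 ] [ 1.55656748e-03 -3.80106702e-01  9.24941333e-01 -5.01906719e-05] [-0.49470692  0.27484218  0.4311017   1.61485639 -0.11973776  1.27494724
  2.30739399]
436 [605.3258174   58.18088265 111.61900731] [597.17378166  49.96124687 106.11976211] [614.92550026  67.05472821 113.75144745]
```

View pics/m1.png

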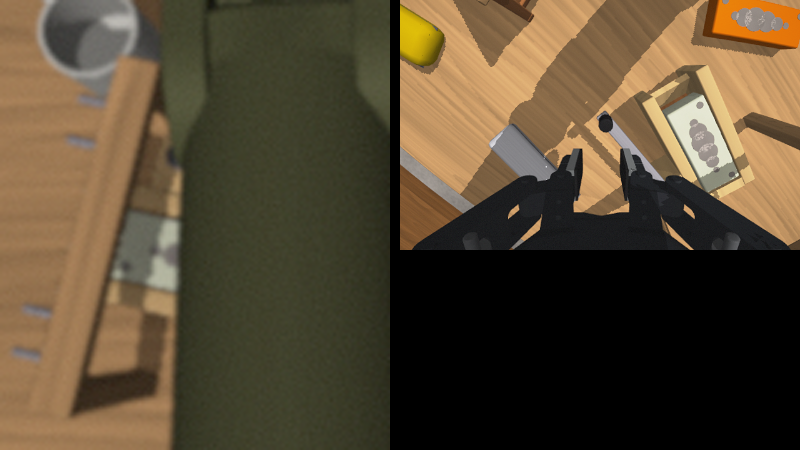

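The wrist view shows the keeper now well outside the box. The knob at (605,58) gives a joint value of about 1.22, and the whole mould is visible. I'll measure the mould from this view.

```bash
python3 - <<'E'
from h import *
np.set_printoptions(precision=2,suppress=True)
i=cams.camera_info('wrist');f=np.load('pics/w4.npz'); D=f['d']; i.update(position=f['pos'],attitude=f['A'])
vs,us=np.mgrid[0:400,0:640]; P=toworld(pts('',D.ravel(),i,np.c_[us.ravel(),vs.ravel()]),i)
hs=cv2.cvtColor(cv2.imread('pics/w4.png'),cv2.COLOR_BGR2HSV).reshape(-1,3)
near=(np.hypot(P[:,0]-531,P[:,1]-189)<130)&(D.ravel()>0)
m=near&(abs(P[:,2]-76)<4)&(hs[:,1]<55)&(hs[:,2]>80)
M=cv2.morphologyEx(m.reshape(400,640).astype(np.uint8),cv2.MORPH_OPEN,np.ones((3,3),np.uint8))
n,l,st,_=cv2.connectedComponentsWithStats(M); k=1+st[1:,4].argmax(); q=P[(l==k).ravel()]
print(st[k],q.mean(0),cv2.minAreaRect(q[:,:2].astype(np.float32)))
m=near&(abs(P[:,2]-76)<3); q=P[m]; print('box+mould',cv2.minAreaRect(q[:,:2].astype(np.float32)))
# rack in top0: lip and edges by height profile along rack frame
D=np.load('pics/top0.npy'); i=cams.camera_info('top')
vs,us=np.mgrid[160:270,350:460]; P=toworld(pts('',D[vs,us].ravel(),i,np.c_[us.ravel(),vs.ravel()]),i)
for az in (95,97,99):
    a=np.radians(az); u=np.array([np.cos(a),np.sin(a)]); w=np.array([-u[1],u[0]])
    o=P[:,:2]-[537,-231]; s=o@u; t=o@w; 
    b=(P[:,2]>15)
    for lo,hi in((-40,-20),(20,40)):
        z=b&(s>lo)&(s<hi); print(az,lo,'t',t[z].min(),t[z].max(),end=' | ')
    for lo,hi in((-60,-30),(30,60)):
        z=b&(t>lo)&(t<hi); print('s',s[z].min(),s[z].max(),end=' ')
    print()
z=(abs(t)<60)
for lo in range(-95,90,6):
    k=z&(s>=lo)&(s<lo+6); print(lo,round(float(np.median(P[k,2])),1),end='; ')
E
```

```text
[ 426  151  116  156 9061] [532.05 188.21  75.99] ((533.2235717773438, 195.12786865234375), (150.48219299316406, 58.545589447021484), 76.92979431152344)
box+mould ((518.3197021484375, 186.44456481933594), (154.50698852539062, 226.060546875), 14.705185890197754)
95 -40 t -76.85729042960324 74.40651243767459 | 95 20 t -74.15166247779617 76.5390679049919 | s -68.97879277052132 104.5652997033131 s -73.5721650117267 234.56869666248178 
97 -40 t -75.62721478578665 75.24042535366716 | 97 20 t -75.02377792104845 75.35796658619739 | s -70.37114631687503 102.72206136770772 s -72.00400876074032 235.88029454401186 
99 -40 t -74.30499903023296 76.37192157449991 | 99 20 t -75.80448844743101 74.43083032774118 | s -72.10997154798162 101.20972036270494 s -70.9030584592125 103.86396445101207 
-95 1.0; -89 1.2; -83 0.8; -77 38.1; -71 40.6; -65 42.0; -59 35.5; -53 32.8; -47 36.8; -41 41.4; -35 45.7; -29 50.0; -23 54.2; -17 57.6; -11 62.3; -5 66.5; 1 70.5; 7 74.7; 13 78.9; 19 83.3; 25 87.6; 31 91.5; 37 96.3; 43 100.5; 49 105.0; 55 109.1; 61 113.7; 67 118.1; 73 122.1; 79 126.4; 85 128.8;
```

```bash
python3 - <<'E'
from h import *
nx=np.array([.2267,.974,0]); ny=np.array([-.974,.2267,0])
Rp=R.from_matrix(np.c_[-nx,ny,[0,0,-1]])
plan([((518.5,131.9,190),Rp),((518.5,131.9,90),Rp)])
E
```

```text
[0.128, 1.176, 0.002] [0.003, -0.002, -1.124]
[0.126, 1.175, 1.002] [0.003, -0.002, -1.124]
```

>>> arm_command([
  [[0.04,0.3,0],[0,0,-0.2]],
  [[0.06,0.55,0],[0,0,-0.4]],
  [[0.06,0.58,0],[0,0,-0.56]],
  [[0.06,0.58,0],[0,0,-0.56]],
], gripper=1)

```text
time_s: 6.72
position: [564.9, 94.3, 189.5]
orientation: [-0.001, -0.506, 0.863, 0.0]
wrist_force: [-0.2, 0.5, 0.3]
grip_width: -0.0
gripper_force: 0.0
```

```bash
cat > press.py <<'E'
from h import *
s=status.observe(); print(s['time_s'],s['position'],s['joints'],s['wrist_force'],s['grip_width'])
nx=np.array([.2267,.974,0]); ny=np.array([-.974,.2267,0])
Rp=R.from_matrix(np.c_[-nx,ny,[0,0,-1]])
plan([((518.5,131.9,z),Rp) for z in (190,110,80,52)])
E
python3 press.py
```

```text
6.725 [564.93511475  94.33381187 189.49050998] [-0.54239546  0.1866497   0.37370567  1.71561781 -0.07110057  1.25574612
  2.47847586] [-0.1839765   0.52002208  0.33771662] -0.04180987240904358
[-0.101, 0.589, -0.004] [0.005, -0.004, -0.564]
[-0.102, 0.587, 0.796] [0.005, -0.004, -0.564]
[-0.103, 0.586, 1.096] [0.005, -0.004, -0.564]
[-0.104, 0.586, 1.376] [0.005, -0.004, -0.564]
```

>>> arm_command([
  [[-0.05,0.3,0.2],[0,0,0]],
  [[-0.1,0.58,0.5],[0,0,0]],
  [[-0.1,0.58,0.9],[0,0,0]],
  [[-0.1,0.58,0.95],[0,0,0]],
  [[-0.1,0.58,0.95],[0,0,0]],
])

```text
time_s: 7.35
position: [521.0, 130.4, 96.5]
orientation: [-0.0, -0.505, 0.863, -0.0]
wrist_force: [-0.4, -0.4, 0.6]
grip_width: 0.0
gripper_force: 0.0
```

```bash
python3 press.py
```

```text
7.35 [520.9905594  130.44804169  96.49621093] [-0.59725852  0.19483992  0.3339777   1.90257095 -0.07232268  1.05607762
  2.39563135] [-0.37672101 -0.38600779  0.57502827] 0.030882070116278946
[0.0, 0.029, -0.935] [-0.0, -0.001, -0.568]
[-0.0, 0.029, -0.135] [-0.0, -0.001, -0.568]
[-0.001, 0.029, 0.165] [-0.0, -0.001, -0.568]
[-0.001, 0.029, 0.445] [-0.0, -0.001, -0.568]
```

>>> arm_command([
  [[0,0.03,0.1],[0,0,0]],
  [[0,0.03,0.2],[0,0,0]],
  [[0,0.03,0.26],[0,0,0]],
  [[0,0.03,0.32],[0,0,0]],
  [[0,0.03,0.38],[0,0,0]],
  [[0,0.03,0.44],[0,0,0]],
  [[0,0.03,0.48],[0,0,0]],
  [[0,0.03,0.48],[0,0,0]],
])

```text
time_s: 8.35
position: [517.6, 132.6, 48.0]
orientation: [-0.0, -0.506, 0.863, 0.0]
wrist_force: [0.1, 0.2, 0.4]
grip_width: -0.1
gripper_force: 0.0
```

>>> arm_command([
  [[0,0,-0.4],[0,0,0]],
  [[0,0,-0.8],[0,0,0]],
  [[0.3,0,-1],[0,0,0]],
  [[0.5,0,-1],[0,0,0]],
  [[0.5,0,-1],[0,0,0]],
], gripper=-1)

```text
time_s: 8.98
position: [492.5, 87.5, 147.6]
orientation: [-0.0, -0.504, 0.863, 0.0]
wrist_force: [0.4, -0.2, -0.8]
grip_width: 85.3
gripper_force: 0.0
```

```bash
cat > look.py <<'E'
from h import *
import sys
np.set_printoptions(precision=2,suppress=True)
nm=sys.argv[1]; s=wshot(nm); print(s['time_s'],s['position'],s['orientation'],s['joints'])
i=cams.camera_info('wrist');f=np.load(f'pics/{nm}.npz'); D=f['d']; i.update(position=f['pos'],attitude=f['A'])
vs,us=np.mgrid[0:400,0:640]; P=toworld(pts('',D.ravel(),i,np.c_[us.ravel(),vs.ravel()]),i)
hs=cv2.cvtColor(cv2.imread(f'pics/{nm}.png'),cv2.COLOR_BGR2HSV).reshape(-1,3)
o=np.array([532.1,190.3,44]); nx=np.array([.2267,.974,0]); ny=np.array([-.974,.2267,0])
L=np.c_[(P-o)@nx,(P-o)@ny,P[:,2]]
m=(abs(L[:,0])<110)&(abs(L[:,1])<31)&(D.ravel()>0)&(hs[:,1]<55)&(hs[:,2]>70)&(P[:,2]>20)&(P[:,2]<130)
M=cv2.morphologyEx(m.reshape(400,640).astype(np.uint8),cv2.MORPH_OPEN,np.ones((3,3),np.uint8))
n,l,st,_=cv2.connectedComponentsWithStats(M); k=1+st[1:,4].argmax(); print(st[k])
q=L[(l==k).ravel()]
for it in range(4):
    c=q.mean(0); n=np.linalg.svd(q-c)[2][2]; n*=np.sign(n[2]); e=(q-c)@n; q=q[abs(e)<max(1.5,2*e.std())]
print('mould local c',c,'n',n,'tilt',np.degrees(np.arccos(n[2])),e.std())
u=np.array([np.cos(np.radians(35)),0,np.sin(np.radians(35))]); t=q@u
print('y range',q[:,1].min(),q[:,1].max(),'top end',np.mean(np.sort(t)[-30:]), q[np.argsort(t)[-30:]].mean(0), 'low', np.sort(t)[:30].mean(), q[np.argsort(t)[:30]].mean(0))
print('h above ridge slope', ((q-[0,0,44])@np.array([-np.sin(np.radians(35)),0,np.cos(np.radians(35))])).mean())
E
python3 look.py w5
```

```text
8.975 [492.52  87.5  147.59] [-0.   -0.5   0.86  0.  ] [-0.58  0.06  0.36  1.93 -0.02  1.15  2.42]
[ 287  224   92  120 7530]
mould local c [-36.11   1.19  57.13] n [-0.57  0.01  0.82] tilt 35.01557648778953 0.666287189447827
y range -28.358429321043612 29.04189316083992 top end 50.67172298793471 [ 3.07 23.71 83.95] low -46.090878945665175 [-76.07   0.75  28.28]
h above ridge slope 31.467091812266027
```

View pics/w5.png

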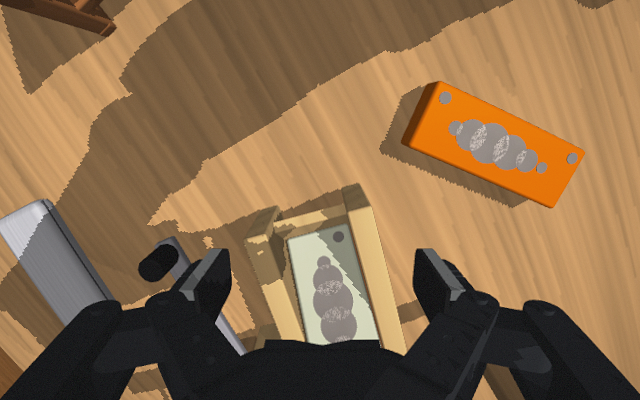

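The mould is now tilted 35.0° and centred in the pocket. I'll plan the leaning approach to its raised end.

```bash
cat > grasp.py <<'E'
from h import *
import sys
s=status.observe(); print(s['time_s'],s['position'],s['joints'],s['wrist_force'],s['grip_width'])
o=np.array([532.1,190.3,44]); nx=np.array([.2267,.974,0]); ny=np.array([-.974,.2267,0]); z=np.array([0,0,1.])
c,k=np.cos(np.radians(35)),np.sin(np.radians(35)); u=c*nx+k*z; n=-k*nx+c*z
Rg=R.from_matrix(np.c_[-u,ny,-n])
T=lambda S,h,y=0.5:o+u*S+n*h+ny*y
plan([(T(-20,130),Rg),(T(64,83),Rg),(T(64,3),Rg)])
E
python3 grasp.py
```

```text
9.025 [492.74234021  88.75577061 147.36990815] [-0.57889159  0.06111359  0.36183349  1.93402799 -0.02434085  1.15154489
  2.42218064] [0.15249794 0.66664766 0.02510956] 85.26793361300281
[-0.203, -0.095, 0.083] [-0.171, -1.214, -0.549]
[-1.123, 0.172, -0.013] [-0.171, -1.214, -0.549]
[-1.564, 0.3, 0.642] [-0.171, -1.214, -0.549]
```

>>> arm_command([
  [[-0.05,0,-0.1],[-0.04,-0.3,-0.14]],
  [[-0.1,0,-0.2],[-0.09,-0.6,-0.27]],
  [[-0.15,-0.05,-0.2],[-0.13,-0.9,-0.41]],
  [[-0.15,-0.05,-0.2],[-0.13,-0.95,-0.43]],
  [[-0.15,-0.05,-0.2],[-0.13,-0.95,-0.43]],
])

```text
time_s: 9.65
position: [501.4, 133.0, 181.3]
orientation: [0.17, -0.566, 0.797, 0.123]
wrist_force: [18.3, -38.6, -16.5]
grip_width: 85.2
gripper_force: 0.0
```

```bash
python3 grasp.py
```

```text
9.65 [501.38373206 132.96014171 181.27678328] [-1.41951301 -0.3019126   1.24244126  2.05278592 -0.10180652  0.98500156
  2.69124201] [ 18.30520936 -38.55093088 -16.49354744] 85.2476293448924
[0.412, -0.195, 0.277] [-0.101, -0.376, -0.189]
[-0.496, -0.092, 0.58] [-0.101, -0.376, -0.189]
[-0.643, -0.045, 1.365] [-0.101, -0.376, -0.189]
```

Joints 2, 3 and 7 are running into their limits, so I'll fit the arm's kinematics from the logged states and plan a feasible configuration before moving on.

```bash
cat > kin.py <<'E'
from h import *
from scipy.optimize import least_squares
S=[([-1.311883,.32187593,-.07011501,1.45170764,.02258381,1.37080323,-.0569001],[157.433,630.072,230.173],[-8.5e-5,.122073,.9925206,-.0009997]),
([-0.80884683,.11926764,.42021274,1.99582666,-.05688383,1.03761657,.96429621],[466.887,176.227,93.711],[-0.0,.122,.993,0]),
([-0.69430069,.14515622,.4539718,1.96653492,-.07538637,1.04157836,1.48269951],[500.3065,113.125,95.8686],[.002,-.059,.998,.001]),
([-0.57820898,.24044134,.455018,1.8650463,-.12082677,1.05919249,1.95420864],[551.562,71.393,95.463],[.002,-.228,.974,0]),
([-0.49470692,.27484218,.4311017,1.61485639,-.11973776,1.27494724,2.30739399],[611.801,57.4567,192.879],[.00155657,-.380106698,.924941,-5e-5]),
([-0.54239546,.1866497,.37370567,1.71561781,-.07110057,1.25574612,2.47847586],[564.935,94.3338,189.4905],[-.001,-.506,.863,0]),
([-0.59725852,.19483992,.3339777,1.90257095,-.07232268,1.05607762,2.39563135],[520.9906,130.448,96.496],[0,-.505,.863,0]),
([-0.57889159,.06111359,.36183349,1.93402799,-.02434085,1.15154489,2.42218064],[492.742,88.756,147.37],[0,-.504,.8635,0]),
([-1.41951301,-.3019126,1.24244126,2.05278592,-.10180652,.98500156,2.69124201],[501.38373,132.96014,181.27678],[.17,-.566,.797,.123])]
ax=['z','y','z','y','z','y','z']; sg=[-1,1,-1,1,-1,1,-1]
def fk(q,p):
    # p: d1,d3,d5,d7 + lateral x,y offsets at shoulder/elbow/wrist/tool + tool yaw
    T=R.identity(); x=np.zeros(3)
    off=[(0,0,p[0]),(p[4],p[5],0),(p[6],p[7],p[1]),(p[8],p[9],0),(p[10],p[11],p[2]),(p[12],p[13],0),(0,0,0)]
    for a,s,qi,o in zip(ax,sg,q,off):
        x=x+T.apply(o); T=T*R.from_euler(a,s*qi)
    T=T*R.from_euler('z',p[14]); return x+T.apply([0,0,p[3]]),T
def res(p,sg_=None):
    e=[]
    for q,x,o in S:
        xx,T=fk(q,p); e+=list((xx-x)/1.0); e+=list((T.inv()*q2R(o)).as_rotvec()*300)
    return np.array(e+list(.05*p[4:14]))
def fit():
    best=None
    import itertools
    global sg
    for y in (0,1.57,3.14,-1.57):
        r=least_squares(res,[300,400,400,250]+[0]*10+[y])
        if best is None or r.cost<best.cost: best=r
    return best
if __name__=='__main__':
    import itertools
    bb=None
    for c in itertools.product([-1,1],repeat=3):
        sg=[-1,1,c[0],1,c[1],1,c[2]]; b=fit()
        print(sg,b.cost)
        if bb is None or b.cost<bb[0]: bb=(b.cost,list(sg),b.x,b.fun)
    np.set_printoptions(precision=2,suppress=True); print(bb[1],bb[2]); print(bb[3][:54].reshape(-1,6))
    np.savez('kin.npz',sg=bb[1],p=bb[2])
E
python3 kin.py
```

```text
[-1, 1, -1, 1, -1, 1, -1] 0.7997136848429489
[-1, 1, -1, 1, -1, 1, 1] 594543.8236775503
[-1, 1, -1, 1, 1, 1, -1] 9573.995352107017
[-1, 1, -1, 1, 1, 1, 1] 615861.0161308033
[-1, 1, 1, 1, -1, 1, -1] 178168.3798119843
[-1, 1, 1, 1, -1, 1, 1] 807771.3634550652
[-1, 1, 1, 1, 1, 1, -1] 183568.37773275207
[-1, 1, 1, 1, 1, 1, 1] 790619.6150910967
[-1, 1, -1, 1, -1, 1, -1] [249.66 467.83 513.01 360.22  -0.01  -7.76  -0.02  -7.76   0.08  -4.98
  -0.05  -4.98  -0.09  -1.07   1.57]
[[-0.    0.03  0.04 -0.   -0.   -0.03]
 [ 0.01  0.    0.02  0.08 -0.1   0.07]
 [ 0.   -0.    0.    0.1  -0.08  0.1 ]
 [-0.01 -0.   -0.03  0.05 -0.08 -0.28]
 [-0.03 -0.   -0.04 -0.   -0.   -0.03]
 [-0.02 -0.   -0.01  0.37 -0.11 -0.21]
 [ 0.01  0.01  0.   -0.07 -0.18 -0.2 ]
 [ 0.   -0.    0.04  0.35 -0.07  0.72]
 [ 0.    0.   -0.01 -0.3  -0.08 -0.15]]
```

```bash
cat > ik.py <<'E'
from kin import *
z_=np.load('kin.npz'); p=z_['p']
lo=np.array([-2.86,-.3,-1.38,.06,-1.56,.09,-2.69]); hi=np.array([2.86,2.09,1.24,2.45,4.7,2.05,2.69])
def ik(pos,Rt,q0,w=0.02):
    def f(q):
        x,T=fk(q,p); return np.r_[(x-pos)/2,(T.inv()*Rt).as_rotvec()*150,w*(q-q0)]
    m=.03
    r=least_squares(f,np.clip(q0,lo+m+.01,hi-m-.01),bounds=(lo+m,hi-m)); e=np.abs(r.fun[:6]).max(); return r.x,e
def solve(pos,Rt,n=40,seed=0):
    g=np.random.default_rng(seed); out=[]
    for _ in range(n):
        q,e=ik(pos,Rt,g.uniform(lo,hi),1e-3)
        if e<1: out.append(q)
    return np.array(out)
o=np.array([532.1,190.3,44]); nx=np.array([.2267,.974,0]); ny=np.array([-.974,.2267,0]); z=np.array([0,0,1.])
c,k=np.cos(np.radians(35)),np.sin(np.radians(35)); u=c*nx+k*z; n=-k*nx+c*z
def Tg(S,h,y=0.5): return o+u*S+n*h+ny*y
RgA=R.from_matrix(np.c_[-u,ny,-n]); RgB=R.from_matrix(np.c_[u,-ny,-n])
seat=np.array([537,-231,86.2]); a=np.radians(97); rx=np.array([np.cos(a),np.sin(a),0]); ry=np.array([-np.sin(a),np.cos(a),0])
ru=c*rx+k*z; rn=-k*rx+c*z
RrA=R.from_matrix(np.c_[-ru,ry,-rn]); RrB=R.from_matrix(np.c_[ru,-ry,-rn])
if __name__=='__main__':
    np.set_printoptions(precision=2,suppress=True)
    def show(nm,pos,Rt):
        s=solve(pos,Rt); print(nm,len(s)); 
        if len(s):
            s=s[np.argsort(s[:,6])]; print(s[[0,len(s)//2,-1]])
    show('gA',Tg(64,3),RgA); show('gA pre',Tg(64,83),RgA); show('gB',Tg(64,3),RgB); show('gA lift',Tg(64,120),RgA)
    # place: grip at mould coord +62 from centre (A: raised end stays high), tcp h=3-16=-13 rel centre
    show('rA hi',seat+ru*62-rn*13,RrA); show('rB lowend (reversed)',seat-ru*62-rn*13,RrB)
    show('rB hi',seat+ru*62-rn*13,RrB); 
E
python3 ik.py
```

```text
gA 15
[[ 0.99  0.66 -1.35  2.01  0.15  0.67  2.6 ]
 [ 0.99  0.66 -1.35  2.01  0.15  0.67  2.6 ]
 [ 0.97  0.62 -1.31  2.01  0.07  0.66  2.66]]
gA pre 0
gB 21
[[ 0.99  0.66 -1.35  2.01  0.15  0.67 -0.54]
 [ 0.63  0.33 -0.84  2.02 -0.49  0.71 -0.04]
 [-1.13  0.44  1.16  2.07 -1.19  1.11  0.44]]
gA lift 0
rA hi 17
[[ 1.19  0.68 -0.88  1.56 -0.03  1.41 -2.66]
 [ 0.5   0.5   0.08  1.59 -0.49  1.49 -2.29]
 [-0.19  0.79  1.1   1.61 -0.96  1.78 -1.94]]
rB lowend (reversed) 22
[[ 1.39  1.21 -1.35  1.38  0.58  1.57  0.24]
 [ 1.11  0.83 -0.68  1.39 -0.    1.44  0.63]
 [ 0.08  0.94  0.95  1.44 -0.97  1.76  1.28]]
rB hi 23
[[ 1.4   1.   -1.35  1.55  0.37  1.48  0.17]
 [ 1.02  0.59 -0.62  1.57 -0.19  1.42  0.61]
 [-0.21  0.82  1.14  1.61 -0.99  1.81  1.22]]
```

Grasping with the tool's x axis up the slope is feasible at both the box and the rack. It needs a bit more lean, so that the camera side clears the rail. I'll undo the lean first, then spin about the vertical.

```bash
cat > pl.py <<'E'
from ik import *
np.set_printoptions(precision=3,suppress=True)
s=status.observe(); q0=np.array(s['joints']); P0=np.array(s['position']); R0=q2R(s['orientation'])
print(s['time_s'],P0,q0,s['wrist_force'],s['grip_width'],s['gripper_force'])
def lean(deg,bx=nx,by=ny,flip=1):
    a=np.radians(deg); b=-np.sin(a)*bx+np.cos(a)*z; uu=np.cos(a)*bx+np.sin(a)*z
    return R.from_matrix(np.c_[uu,-by,-b])
def yaw(az):
    a=np.radians(az); return R.from_matrix(np.c_[[np.cos(a),np.sin(a),0],[np.sin(a),-np.cos(a),0],[0,0,-1]])
def path(T):
    q=q0
    for x,Rt in T:
        q,e=ik(np.array(x),Rt,q); print('q',q,'err',round(e,2))
    plan(T)
E
cat > a.py <<'E'
from pl import *
path([((492,88,190),yaw(225)),((492,88,190),yaw(190)),((492,88,190),yaw(150)),((492,88,190),yaw(110)),((492,88,190),yaw(77)),((492,88,190),lean(22)),((492,88,190),lean(44)),(Tg(64,80),lean(44)),(Tg(64,3),lean(44)),(Tg(64,100),lean(44))])
E
python3 a.py
```

```text
9.65 [501.384 132.96  181.277] [-1.42  -0.302  1.242  2.053 -0.102  0.985  2.691] [ 18.305 -38.551 -16.494] 85.2476293448924 0.0
q [-1.42  -0.     1.21   1.903  0.     1.238  2.146] err 0.0
q [-1.42  -0.     1.21   1.903  0.     1.238  1.535] err 0.0
q [-1.42  -0.     1.209  1.903  0.     1.238  0.837] err 0.0
q [-1.419 -0.     1.209  1.903  0.     1.238  0.139] err 0.0
q [-1.419 -0.     1.209  1.903  0.     1.238 -0.437] err 0.0
q [-1.264 -0.212  1.21   2.014 -0.191  1.101 -0.202] err 0.0
q [-0.875  0.064  1.21   2.098 -0.872  1.275  0.489] err 0.0
q [-0.926  0.238  1.067  2.096 -1.111  1.168  0.496] err 0.0
q [-0.887  0.393  0.954  2.113 -1.304  1.128  0.608] err 0.0
q [-0.917  0.188  1.068  2.086 -1.053  1.172  0.458] err 0.0
[0.379, -0.059, -0.266] [0.196, 0.83, 0.885]
[0.379, -0.059, -0.266] [0.453, 0.761, 2.087]
[0.379, -0.059, -0.266] [0.746, 0.609, 3.458]
[0.379, -0.059, -0.266] [1.037, 0.362, 4.821]
[0.379, -0.059, -0.266] [1.273, 0.061, 5.934]
[0.379, -0.059, -0.266] [0.118, 0.12, 6.082]
[0.379, -0.059, -0.266] [-1.048, 0.176, 6.009]
[-0.501, -0.09, 0.609] [-1.048, 0.176, 6.009]
[-0.643, -0.045, 1.365] [-1.048, 0.176, 6.009]
[-0.464, -0.102, 0.413] [-1.048, 0.176, 6.009]
```

>>> arm_command([
  [[0.1,0,-0.1],[0.05,0.2,0.2]],
  [[0.2,-0.03,-0.2],[0.1,0.4,0.44]],
  [[0.3,-0.05,-0.25],[0.15,0.6,0.66]],
  [[0.38,-0.06,-0.27],[0.2,0.83,0.88]],
  [[0.38,-0.06,-0.27],[0.2,0.83,0.88]],
  [[0.38,-0.06,-0.27],[0.2,0.83,0.88]],
])

```text
time_s: 10.4
position: [490.8, 87.2, 189.7]
orientation: [-0.001, -0.383, 0.924, -0.0]
wrist_force: [0.0, -0.9, -0.3]
grip_width: 84.9
gripper_force: 0.0
```

```bash
python3 a.py | grep -v q
```

```text
10.4 [490.827  87.191 189.669] [-1.244  0.001  1.03   1.903 -0.     1.239  2.144] [ 0.027 -0.879 -0.323] 84.94444782739154 0.0
[-0.014, -0.003, -0.003] [0.0, -0.003, 0.003]
[-0.014, -0.003, -0.003] [-0.001, -0.003, 1.225]
[-0.014, -0.003, -0.003] [-0.002, -0.002, 2.621]
[-0.014, -0.003, -0.003] [-0.003, -0.002, 4.017]
[-0.014, -0.003, -0.003] [-0.004, -0.001, 5.169]
[-0.014, -0.003, -0.003] [-0.993, 0.281, 5.09]
[-0.014, -0.003, -0.003] [-1.961, 0.557, 4.844]
[-1.075, 0.474, 0.433] [-1.961, 0.557, 4.844]
[-1.451, 0.707, 1.063] [-1.961, 0.557, 4.844]
[-0.977, 0.414, 0.269] [-1.961, 0.557, 4.844]
```

>>> arm_command([
  [[0,0,0],[0,0,0.35]],
  [[0,0,0],[0,0,0.7]],
  [[0,0,0],[0,0,1]],
])

```text
time_s: 10.78
position: [490.7, 86.8, 190.3]
orientation: [-0.0, -0.14, 0.99, 0.001]
wrist_force: [-0.2, -1.4, 0.5]
grip_width: 85.2
gripper_force: 0.0
```

>>> arm_command([
  [[0,0,0],[0,0,0.35]],
  [[0,0,0],[0,0,0.7]],
  [[0,0,0],[0,0,1]],
])

```text
time_s: 11.15
position: [490.7, 86.8, 190.3]
orientation: [-0.0, 0.11, 0.994, 0.001]
wrist_force: [-0.4, -0.4, 0.3]
grip_width: 85.2
gripper_force: 0.0
```

>>> arm_command([
  [[0,0,0],[0,0,0.35]],
  [[0,0,0],[0,0,0.7]],
  [[0,0,0],[0,0,1]],
])

```text
time_s: 11.52
position: [490.7, 86.8, 190.3]
orientation: [-0.001, 0.352, 0.936, 0.001]
wrist_force: [-0.3, 0.3, -0.6]
grip_width: 85.8
gripper_force: 0.0
```

>>> arm_command([
  [[0,0,0],[0,0,0.35]],
  [[0,0,0],[0,0,0.7]],
  [[0,0,0],[0,0,1]],
])

```text
time_s: 11.9
position: [490.7, 86.8, 190.3]
orientation: [-0.001, 0.573, 0.82, 0.001]
wrist_force: [0.3, -0.1, -0.2]
grip_width: 85.3
gripper_force: 0.0
```

>>> arm_command([
  [[0,0,0],[0,0,0.35]],
  [[0,0,0],[0,0,0.7]],
  [[0,0,0],[0,0,1]],
  [[0,0,0],[0,0,1]],
])

```text
time_s: 12.4
position: [490.8, 86.9, 190.3]
orientation: [-0.001, 0.756, 0.655, 0.0]
wrist_force: [0.2, 0.6, 0.5]
grip_width: 85.5
gripper_force: 0.0
```

```bash
cat > b.py <<'E'
from pl import *
path([((480,70,200),lean(22)),((480,70,200),lean(44)),(Tg(64,80),lean(44)),(Tg(64,3),lean(44))])
E
python3 b.py
```

```text
12.4 [490.764  86.85  190.328] [-1.247 -0.002  1.034  1.903 -0.     1.24  -0.355] [0.176 0.643 0.521] 85.48143790755552 0.0
q [-1.187 -0.27   1.14   2.021 -0.137  1.131 -0.225] err 0.0
q [-0.858 -0.004  1.21   2.098 -0.8    1.278  0.459] err 0.0
q [-0.904  0.229  1.04   2.095 -1.103  1.16   0.49 ] err 0.0
q [-0.869  0.384  0.932  2.113 -1.295  1.118  0.604] err 0.0
[-0.182, -0.083, -0.097] [-0.035, 0.764, 0.17]
[-0.182, -0.083, -0.097] [-0.068, 1.532, 0.163]
[1.148, 0.263, 0.442] [-0.068, 1.532, 0.163]
[1.587, 0.302, 1.074] [-0.068, 1.532, 0.163]
```

```bash
cat > b.py <<'E'
from pl import *
A=Tg(0,140); B=Tg(20,140)
path([(A,lean(15)),(A,lean(28)),(B,lean(44)),(Tg(64,80),lean(44)),(Tg(64,3),lean(44))])
E
python3 b.py
```

```text
12.4 [490.764  86.85  190.328] [-1.247 -0.002  1.034  1.903 -0.     1.24  -0.355] [0.176 0.643 0.521] 85.48143790755552 0.0
q [-1.138  0.051  1.082  1.97  -0.335  1.095 -0.141] err 0.0
q [-1.027  0.054  1.124  2.035 -0.608  1.096  0.155] err 0.0
q [-0.821  0.162  1.089  2.086 -0.987  1.243  0.508] err 0.0
q [-0.885  0.222  1.017  2.095 -1.097  1.153  0.486] err 0.0
q [-0.854  0.376  0.912  2.113 -1.288  1.109  0.601] err 0.0
[0.283, 0.188, 0.317] [-0.024, 0.52, 0.171]
[0.283, 0.188, 0.317] [-0.044, 0.974, 0.169]
[0.446, 0.202, 0.202] [-0.068, 1.532, 0.163]
[1.148, 0.263, 0.442] [-0.068, 1.532, 0.163]
[1.587, 0.302, 1.074] [-0.068, 1.532, 0.163]
```

>>> arm_command([
  [[0.15,0.1,0.1],[-0.01,0.2,0.08]],
  [[0.28,0.19,0.25],[-0.02,0.45,0.15]],
  [[0.28,0.19,0.31],[-0.03,0.7,0.17]],
  [[0.28,0.19,0.31],[-0.04,0.97,0.17]],
  [[0.28,0.19,0.31],[-0.04,0.97,0.17]],
])

```text
time_s: 13.02
position: [513.3, 109.2, 158.5]
orientation: [-0.149, 0.762, 0.601, 0.187]
wrist_force: [0.0, 0.7, -0.6]
grip_width: 85.5
gripper_force: 0.0
```

```bash
python3 b.py
```

```text
13.025 [513.275 109.193 158.472] [-1.044  0.055  1.145  2.035 -0.603  1.097  0.148] [ 0.017  0.743 -0.627] 85.48857991195477 0.0
q [-1.157  0.053  1.102  1.97  -0.337  1.095 -0.138] err 0.0
q [-1.043  0.055  1.142  2.036 -0.61   1.097  0.157] err 0.0
q [-0.831  0.165  1.101  2.087 -0.99   1.246  0.51 ] err 0.0
q [-0.895  0.225  1.029  2.095 -1.1    1.156  0.488] err 0.0
q [-0.862  0.38   0.922  2.113 -1.292  1.113  0.603] err 0.0
[0.027, -0.006, 0.012] [-0.0, -0.444, -0.013]
[0.027, -0.006, 0.012] [0.001, 0.01, -0.013]
[0.226, -0.007, -0.013] [0.003, 0.569, -0.013]
[0.738, -0.011, 0.526] [0.003, 0.569, -0.013]
[0.836, -0.012, 1.29] [0.003, 0.569, -0.013]
```

>>> arm_command([
  [[0.1,0,0],[0,0.28,-0.01]],
  [[0.22,-0.01,0],[0,0.57,-0.01]],
  [[0.45,-0.01,0.25],[0,0.57,-0.01]],
  [[0.74,-0.01,0.5],[0,0.57,-0.01]],
  [[0.74,-0.01,0.52],[0,0.57,-0.01]],
  [[0.74,-0.01,0.52],[0,0.57,-0.01]],
])

```text
time_s: 13.78
position: [532.9, 200.7, 147.6]
orientation: [-0.233, 0.724, 0.579, 0.293]
wrist_force: [0.6, -0.3, 0.3]
grip_width: 85.0
gripper_force: 0.0
```

```bash
cat > c.py <<'E'
from pl import *
path([(Tg(64,80),lean(44)),(Tg(64,40),lean(44)),(Tg(64,3),lean(44))])
wshot('w6')
im,D=cams.get_image('scene'); cv2.imwrite('pics/s6.png',im[:,:,::-1])
a=cv2.resize(im[100:300,300:500,::-1],(500,500),interpolation=cv2.INTER_CUBIC); b=cv2.imread('pics/w6.png')[:,::1]
b=cv2.resize(b,(300,188)); c_=np.zeros((500,800,3),np.uint8); c_[:,:500]=a; c_[:188,500:]=b; cv2.imwrite('pics/m2.png',c_)
E
python3 c.py
```

```text
13.775 [532.906 200.718 147.633] [-0.932  0.234  1.062  2.095 -1.108  1.163  0.491] [ 0.553 -0.33   0.283] 85.0386567584046 0.0
q [-0.924  0.237  1.064  2.096 -1.111  1.168  0.495] err 0.0
q [-0.903  0.32   1.008  2.108 -1.212  1.147  0.556] err 0.0
q [-0.886  0.393  0.953  2.113 -1.304  1.128  0.608] err 0.0
[-0.037, 0.011, -0.016] [-0.006, 0.001, 0.01]
[-0.099, 0.011, 0.379] [-0.006, 0.001, 0.01]
[-0.157, 0.012, 0.744] [-0.006, 0.001, 0.01]
```

View pics/m2.png

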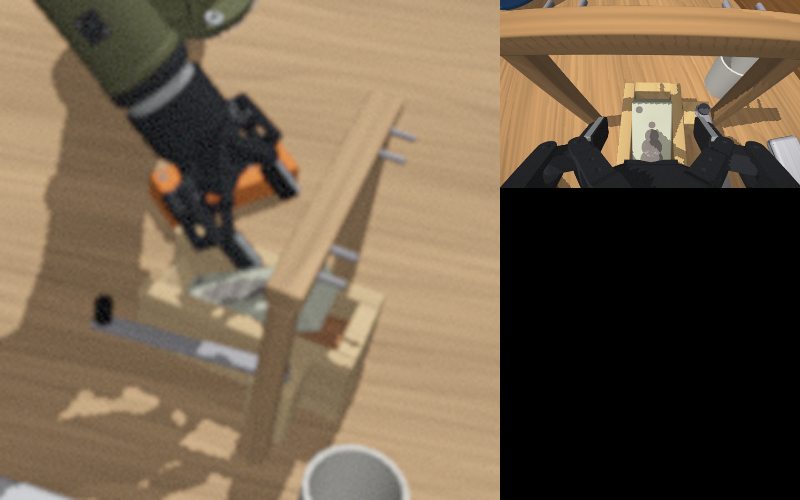

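The wrist view shows the mould centred between the fingers, and the scene view shows the gripper clear of the rail. I'll descend and grip.

>>> arm_command([
  [[-0.05,0.01,0.2],[0,0,0.01]],
  [[-0.1,0.01,0.4],[0,0,0.01]],
  [[-0.13,0.01,0.6],[0,0,0.01]],
  [[-0.155,0.01,0.74],[0,0,0.01]],
  [[-0.155,0.01,0.74],[0,0,0.01]],
])

```text
time_s: 14.5
position: [543.0, 238.9, 83.0]
orientation: [-0.234, 0.727, 0.576, 0.292]
wrist_force: [0.1, -0.6, 0.3]
grip_width: 85.3
gripper_force: 0.0
```

>>> arm_command([
  [[0,0,0],[0,0,0]],
  [[0,0,0],[0,0,0]],
  [[0,0,0],[0,0,0]],
  [[0,0,0],[0,0,0]],
  [[0,0,0],[0,0,0]],
], gripper=1, grip_force=90)

```text
time_s: 15.12
position: [544.0, 238.3, 84.7]
orientation: [-0.234, 0.727, 0.575, 0.294]
wrist_force: [-2.5, -3.2, 6.8]
grip_width: 56.1
gripper_force: 97.0
```

```bash
cat > d.py <<'E'
from pl import *
t0=P0; 
path([(t0+n*x,R0) for x in (20,50,90)])
print((P0-o)@u,(P0-o)@n,(P0-o)@ny)
E
python3 d.py
```

```text
15.125 [543.952 238.272  84.723] [-0.887  0.394  0.958  2.113 -1.305  1.133  0.608] [-2.52  -3.24   6.766] 56.12820020655672 96.99453234672546
q [-0.895  0.355  0.988  2.11  -1.255  1.144  0.58 ] err 0.0
q [-0.908  0.294  1.031  2.103 -1.18   1.159  0.536] err 0.0
q [-0.926  0.209  1.08   2.087 -1.077  1.179  0.472] err 0.0
[0.032, -0.0, -0.197] [0.0, 0.0, 0.0]
[0.079, -0.0, -0.494] [0.0, 0.0, 0.0]
[0.143, -0.0, -0.889] [0.0, 0.0, 0.0]
63.83374630718028 5.016726303366152 -0.6685469239380453
```

>>> arm_command([
  [[0.015,0,-0.1],[0,0,0]],
  [[0.03,0,-0.2],[0,0,0]],
  [[0.06,0,-0.4],[0,0,0]],
  [[0.1,0,-0.65],[0,0,0]],
  [[0.14,0,-0.89],[0,0,0]],
  [[0.14,0,-0.89],[0,0,0]],
])

```text
time_s: 15.88
position: [533.0, 186.7, 158.9]
orientation: [-0.233, 0.727, 0.575, 0.295]
wrist_force: [0.2, 0.2, -3.6]
grip_width: 56.2
gripper_force: 98.0
```

```bash
cat > e.py <<'E'
from pl import *
# grasp in mould coords: TCP = centre + 62*mu + (h-16)*mn ; h~3..5 ; carry
rl=lambda d,rx_=rx,ry_=ry: lean(d,rx_,ry_)
def yl(az,d=44):
    a=np.radians(az); return lean(d,np.array([np.cos(a),np.sin(a),0]),np.array([-np.sin(a),np.cos(a),0]))
T=[(P0+[0,0,80],R0)]
tcpS=seat+ru*(62+4)-rn*12
for f,az in ((.25,82),(.5,87),(.75,92),(1,97)):
    t=tcpS+[0,0,90]; a=P0+[0,0,80]; T.append((a+(t-a)*f,yl(az)))
T+=[(tcpS+rn*20,yl(97)),(tcpS,yl(97)),(tcpS+rn*60,yl(97))]
path(T); print(tcpS)
E
python3 e.py
```

```text
15.875 [532.956 186.659 158.935] [-0.932  0.21   1.088  2.089 -1.079  1.178  0.475] [ 0.17   0.205 -3.587] 56.198846126223515 98.04423093795776
q [-0.965  0.005  1.049  2.01  -0.855  1.16   0.224] err 0.0
q [-0.718  0.192  1.062  1.927 -0.926  1.433  0.502] err 0.0
q [-0.458  0.369  1.022  1.812 -0.944  1.65   0.732] err 0.0
q [-0.226  0.526  0.972  1.665 -0.928  1.816  0.922] err 0.0
q [-0.021  0.671  0.925  1.487 -0.9    1.945  1.08 ] err 0.0
q [ 0.018  0.763  0.889  1.517 -0.928  1.871  1.163] err 0.0
q [ 0.001  0.767  0.882  1.55  -0.936  1.84   1.173] err 0.0
q [ 0.056  0.758  0.899  1.447 -0.918  1.934  1.144] err 0.0
[0.557, 0.001, -0.574] [0.0, 0.0, 0.0]
[-0.128, 0.198, -1.118] [0.131, -0.005, -0.133]
[-0.814, 0.396, -1.662] [0.252, -0.005, -0.258]
[-1.499, 0.594, -2.206] [0.373, -0.005, -0.384]
[-2.185, 0.791, -2.75] [0.495, -0.004, -0.509]
[-2.775, 0.831, -2.297] [0.495, -0.004, -0.509]
[-2.812, 0.791, -2.104] [0.495, -0.004, -0.509]
[-2.701, 0.91, -2.682] [0.495, -0.004, -0.509]
[ 529.572 -170.507  114.226]
```

>>> arm_command([
  [[0.04,0.04,-0.3],[0,0,0]],
  [[0.08,0.08,-0.6],[0,0,0]],
  [[0.14,0.14,-0.98],[0,0,0]],
])

```text
time_s: 16.25
position: [531.0, 129.1, 236.4]
orientation: [-0.235, 0.727, 0.576, 0.292]
wrist_force: [-0.2, 0.2, -3.3]
grip_width: 56.0
gripper_force: 97.7
```

>>> arm_command([
  [[-0.25,0.07,-0.2],[0.05,0,-0.05]],
  [[-0.5,0.14,-0.4],[0.1,0,-0.1]],
  [[-0.75,0.2,-0.57],[0.16,0,-0.16]],
  [[-0.95,0.27,-0.72],[0.2,0,-0.21]],
])

```text
time_s: 16.75
position: [531.4, 6.6, 221.2]
orientation: [-0.255, 0.683, 0.627, 0.275]
wrist_force: [0.2, 0.3, -3.3]
grip_width: 56.4
gripper_force: 97.8
```

```bash
cat > e2.py <<'E'
from pl import *
def yl(az,d=44):
    a=np.radians(az); return lean(d,np.array([np.cos(a),np.sin(a),0]),np.array([-np.sin(a),np.cos(a),0]))
tcpS=seat+ru*66-rn*12
path([(tcpS+[0,0,90],yl(97)),(tcpS+rn*20,yl(97)),(tcpS,yl(97))])
E
python3 e2.py
```

```text
16.75 [531.393   6.649 221.182] [-0.527  0.397  1.121  1.829 -0.982  1.667  0.737] [ 0.157  0.267 -3.279] 56.39693339807221 97.82391786575317
q [-0.05   0.697  0.98   1.488 -0.927  1.968  1.101] err 0.0
q [-0.01   0.788  0.94   1.518 -0.956  1.895  1.183] err 0.0
q [-0.028  0.793  0.934  1.551 -0.964  1.865  1.192] err 0.0
[-1.388, 0.131, -1.106] [0.281, -0.001, -0.301]
[-1.98, 0.156, -0.655] [0.281, -0.001, -0.301]
[-2.013, 0.134, -0.459] [0.281, -0.001, -0.301]
```

>>> arm_command([
  [[-0.25,0.03,-0.2],[0.05,0,-0.05]],
  [[-0.5,0.06,-0.4],[0.1,0,-0.1]],
  [[-0.75,0.09,-0.57],[0.16,0,-0.16]],
  [[-0.95,0.11,-0.74],[0.2,0,-0.21]],
])

```text
time_s: 17.25
position: [532.6, -113.4, 208.0]
orientation: [-0.274, 0.635, 0.675, 0.257]
wrist_force: [-0.1, -0.2, -3.4]
grip_width: 56.0
gripper_force: 97.9
```

```bash
sed -i 's/rn\*20/rn*40/' e2.py; python3 e2.py
```

```text
17.25 [ 532.58  -113.4    208.005] [-0.187  0.62   1.024  1.604 -0.958  1.895  1.005] [-0.094 -0.249 -3.429] 56.007759080694655 97.92157888412476
q [-0.055  0.702  0.991  1.488 -0.932  1.973  1.105] err 0.0
q [ 0.004  0.79   0.956  1.484 -0.956  1.93   1.177] err 0.0
q [-0.033  0.799  0.944  1.551 -0.97   1.87   1.196] err 0.0
[-0.434, -0.065, -0.368] [0.082, -0.004, -0.09]
[-0.997, -0.05, -0.117] [0.082, -0.004, -0.09]
[-1.061, -0.063, 0.278] [0.082, -0.004, -0.09]
```

>>> arm_command([
  [[-0.25,-0.03,-0.2],[0.04,0,-0.04]],
  [[-0.5,-0.06,-0.3],[0.08,0,-0.09]],
  [[-0.8,-0.06,-0.2],[0.08,0,-0.09]],
  [[-0.99,-0.05,-0.12],[0.08,0,-0.09]],
  [[-0.99,-0.05,-0.12],[0.08,0,-0.09]],
  [[-0.99,-0.05,-0.12],[0.08,0,-0.09]],
])

```text
time_s: 18.0
position: [532.6, -191.9, 150.5]
orientation: [-0.28, 0.614, 0.694, 0.25]
wrist_force: [0.2, -0.3, -2.4]
grip_width: 56.5
gripper_force: 97.8
```

```bash
cat > g.py <<'E'
from pl import *
import sys
tag=sys.argv[1]
w=np.array([-np.sin(a),np.cos(a),0])
def rackframe(P): d=P-seat; return np.c_[d@ru,d@w,d@rn]
wshot('w'+tag)
f=np.load(f'pics/w{tag}.npz'); sets={}
for nm in('scene','top','wrist'):
    if nm=='wrist':
        D=f['d']; i=cams.camera_info(nm); i.update(position=f['pos'],attitude=f['A']); im=cv2.imread(f'pics/w{tag}.png')
    else:
        im,D=cams.get_image(nm); im=im[:,:,::-1]; i=cams.camera_info(nm); cv2.imwrite(f'pics/{nm}{tag}.png',im); 
    vs,us=np.mgrid[0:400,0:640]; P=toworld(pts('',D.ravel(),i,np.c_[us.ravel(),vs.ravel()]),i); L=rackframe(P)
    np.savez(f'pics/L{nm}{tag}.npz',L=L,im=im,D=D)
    ok=(D.ravel()>0); hs=cv2.cvtColor(np.ascontiguousarray(im),cv2.COLOR_BGR2HSV).reshape(-1,3)
    b=ok&(abs(L[:,0]+5)<60)&(abs(L[:,1])<70)&(abs(L[:,2]+16)<9)&(hs[:,1]>70)
    if b.sum()>20: print(nm,'board',b.sum(),'z med',np.median(L[b,2]),'t',L[b,1].min(),L[b,1].max())
    for nm2,lo_,hi_ in (('mould',-5,80),):
        m=ok&(abs(L[:,0])<130)&(abs(L[:,1])<60)&(L[:,2]>lo_)&(L[:,2]<hi_)&(hs[:,1]<55)&(hs[:,2]>85)
        M=cv2.morphologyEx(m.reshape(400,640).astype(np.uint8),cv2.MORPH_OPEN,np.ones((3,3),np.uint8))
        k,l,st,_=cv2.connectedComponentsWithStats(M)
        if k<2: continue
        j=1+st[1:,4].argmax(); q=L[(l==j).ravel()]
        for it in range(5):
            cc=q.mean(0); nn=np.linalg.svd(q-cc)[2][2]; nn*=np.sign(nn[2]); e=(q-cc)@nn; q=q[abs(e)<max(1.2,2*e.std())]
        print(nm,'mould',st[j],'c',cc,'n',nn,'x',np.percentile(q[:,0],[.5,99.5]),'y',np.percentile(q[:,1],[.5,99.5]),'rect',cv2.minAreaRect(q[:,:2].astype(np.float32)))
E
python3 e2.py; python3 g.py 7
```

```text
18.0 [ 532.63  -191.869  150.468] [ 0.002  0.784  0.955  1.487 -0.956  1.931  1.174] [ 0.152 -0.283 -2.427] 56.463260918197236 97.79452443122864
q [-0.054  0.701  0.989  1.488 -0.931  1.972  1.104] err 0.0
q [ 0.005  0.789  0.954  1.484 -0.955  1.929  1.176] err 0.0
q [-0.032  0.798  0.942  1.551 -0.969  1.869  1.195] err 0.0
[0.529, -0.003, -0.236] [0.006, -0.004, 0.003]
[-0.034, -0.004, 0.015] [0.006, -0.004, 0.003]
[-0.097, -0.006, 0.41] [0.006, -0.004, 0.003]
18.0 [ 532.63  -191.869  150.468] [ 0.002  0.784  0.955  1.487 -0.956  1.931  1.174] [ 0.152 -0.283 -2.427] 56.463260918197236 97.79452443122864
scene board 1030 z med -19.026358469808354 t -69.95115468657026 69.6032703907326
scene mould [ 194  146   57   46 1041] c [ 25.194 -15.582  45.457] n [ 0.052 -0.282  0.958] x [-62.105  86.905] y [-41.378  33.083] rect ((12.016159057617188, -2.3841285705566406), (151.8795928955078, 86.86919403076172), 1.1169772148132324)
top board 813 z med -14.87654389505334 t -69.89830035804195 69.96708896222054
top mould [394 195  32  32 727] c [59.468 -0.185 56.97 ] n [ 0.081 -0.007  0.997] x [ 8.224 83.813] y [-31.616  33.621] rect ((48.831573486328125, 4.687786102294922), (68.71871948242188, 76.60226440429688), 81.7688217163086)
wrist board 518 z med -17.209696729577836 t -69.98764654984436 69.96981367201667
wrist mould [  229   225   187   123 15870] c [60.685 -0.167 55.51 ] n [0.008 0.007 1.   ] x [36.468 82.605] y [-28.035  27.787] rect ((58.59053039550781, -0.3602790832519531), (49.9990119934082, 74.18099212646484), 0.04258083179593086)
```

```bash
python3 - <<'E'
import numpy as np
np.set_printoptions(precision=1,suppress=True)
for nm in('scene','top','wrist'):
    f=np.load(f'pics/L{nm}7.npz'); L=f['L']; ok=f['D'].ravel()>0
    for lo,hi in((-70,-45),(45,70)):
        m=ok&(L[:,1]>lo)&(L[:,1]<hi)&(L[:,0]>-110)&(L[:,0]<-40)
        q=L[m]; r=[]
        for x in range(-100,-48,4):
            k=(q[:,0]>=x)&(q[:,0]<x+4); r.append((x,int(k.sum()),round(float(np.median(q[k,2])),1) if k.any() else None))
        print(nm,lo,r)
    m=ok&(abs(L[:,0])<50)&(abs(L[:,1])>40)&(abs(L[:,1])<72)&(abs(L[:,2]+16)<8); 
    if m.sum()>30:
        q=L[m]; c,*_=np.linalg.lstsq(np.c_[q[:,:2],np.ones(len(q))],q[:,2],rcond=None); print(' board fit',c.round(4))
E
```

```text
scene -70 [(-100, 1, -36.9), (-96, 6, -40.1), (-92, 3, -42.4), (-88, 2, -45.2), (-84, 10, -39.9), (-80, 11, -35.6), (-76, 32, -17.0), (-72, 47, -11.9), (-68, 18, -42.8), (-64, 33, -46.1), (-60, 26, -50.3), (-56, 22, -52.8), (-52, 21, -55.5)]
scene 45 [(-100, 0, None), (-96, 0, None), (-92, 0, None), (-88, 0, None), (-84, 0, None), (-80, 0, None), (-76, 0, None), (-72, 0, None), (-68, 0, None), (-64, 0, None), (-60, 0, None), (-56, 0, None), (-52, 0, None)]
 board fit [ -0.  -0. -19.]
top -70 [(-100, 0, None), (-96, 0, None), (-92, 0, None), (-88, 1, 0.1), (-84, 6, 2.2), (-80, 7, 1.1), (-76, 14, -2.5), (-72, 0, None), (-68, 0, None), (-64, 0, None), (-60, 0, None), (-56, 0, None), (-52, 4, -14.5)]
top 45 [(-100, 0, None), (-96, 0, None), (-92, 0, None), (-88, 1, 0.7), (-84, 6, 1.8), (-80, 7, -1.9), (-76, 6, -3.2), (-72, 0, None), (-68, 1, -12.9), (-64, 0, None), (-60, 1, -12.1), (-56, 3, -15.0), (-52, 8, -14.5)]
 board fit [  0.   0. -15.]
wrist -70 [(-100, 0, None), (-96, 0, None), (-92, 0, None), (-88, 0, None), (-84, 0, None), (-80, 0, None), (-76, 0, None), (-72, 0, None), (-68, 0, None), (-64, 0, None), (-60, 0, None), (-56, 0, None), (-52, 0, None)]
wrist 45 [(-100, 0, None), (-96, 0, None), (-92, 0, None), (-88, 0, None), (-84, 0, None), (-80, 0, None), (-76, 0, None), (-72, 0, None), (-68, 0, None), (-64, 0, None), (-60, 0, None), (-56, 0, None), (-52, 0, None)]
 board fit [  0.    0.  -17.2]
```

>>> arm_command([
  [[-0.05,0,0.15],[0.01,0,0]],
  [[-0.08,0,0.28],[0.01,0,0]],
  [[-0.09,-0.01,0.36],[0.01,0,0]],
  [[-0.09,-0.01,0.36],[0.01,0,0]],
  [[-0.09,-0.01,0.36],[0.01,0,0]],
])

```text
time_s: 18.77
position: [529.1, -174.5, 118.1]
orientation: [-0.281, 0.614, 0.695, 0.248]
wrist_force: [-0.1, -0.5, -3.2]
grip_width: 56.3
gripper_force: 97.8
```

>>> arm_command([
  [[-0.003,0,0.02],[0,0,0]],
  [[-0.006,0,0.04],[0,0,0]],
  [[-0.006,0,0.04],[0,0,0]],
])

```text
time_s: 19.15
position: [528.9, -172.3, 114.8]
orientation: [-0.281, 0.614, 0.695, 0.248]
wrist_force: [0.3, -1.6, -3.1]
grip_width: 56.3
gripper_force: 97.9
```

>>> arm_command([
  [[-0.002,0,0.01],[0,0,0]],
  [[-0.003,0,0.02],[0,0,0]],
  [[-0.003,0,0.02],[0,0,0]],
])

```text
time_s: 19.52
position: [528.9, -172.3, 114.7]
orientation: [-0.28, 0.614, 0.695, 0.248]
wrist_force: [0.1, -5.8, 7.0]
grip_width: 56.2
gripper_force: 99.5
```

>>> arm_command([
  [[-0.002,0,0.01],[0,0,0]],
  [[-0.003,0,0.015],[0,0,0]],
  [[-0.003,0,0.015],[0,0,0]],
])

```text
time_s: 19.9
position: [528.9, -172.3, 114.8]
orientation: [-0.28, 0.614, 0.695, 0.249]
wrist_force: [0.1, -8.5, 11.1]
grip_width: 56.2
gripper_force: 100.1
```

The mould has touched the board, with the force along the board normal. I'll release it, then retract.

>>> arm_command([
  [[0,0,0],[0,0,0]],
  [[0,0,0],[0,0,0]],
  [[0,0,0],[0,0,0]],
  [[0,0,0],[0,0,0]],
  [[0,0,0],[0,0,0]],
], gripper=-1)

```text
time_s: 20.52
position: [528.5, -169.8, 111.5]
orientation: [-0.282, 0.614, 0.695, 0.248]
wrist_force: [0.1, -1.1, 0.6]
grip_width: 85.3
gripper_force: 0.0
```

>>> arm_command([
  [[0.03,0,-0.2],[0,0,0]],
  [[0.06,0,-0.4],[0,0,0]],
  [[0.1,0,-0.7],[0,0,0]],
  [[0.14,0,-1],[0,0,0]],
  [[0.14,0,-1],[0,0,0]],
])

```text
time_s: 21.15
position: [536.0, -232.4, 196.0]
orientation: [-0.279, 0.615, 0.695, 0.248]
wrist_force: [-0.6, 0.8, 0.3]
grip_width: 85.4
gripper_force: 0.0
```

```bash
python3 g.py 8
```

```text
21.15 [ 535.958 -232.424  195.961] [ 0.089  0.777  0.94   1.366 -0.932  2.012  1.141] [-0.588  0.821  0.297] 85.39300047738752 0.0
scene board 401 z med -18.57752296249477 t -69.98587947629416 69.69182332891027
scene mould [205 161  52  38 983] c [12.272 -5.539 11.838] n [ 0.015 -0.045  0.999] x [-68.357  80.321] y [-30.918  27.661] rect ((6.067848205566406, -1.4931411743164062), (60.88063430786133, 152.73448181152344), 87.84542083740234)
top board 965 z med -14.860183283782147 t -69.88838725378496 69.89088594113015
top mould [ 386  199   49   28 1099] c [ 6.614  2.978 16.946] n [ 0.007 -0.007  1.   ] x [-71.922  76.389] y [-25.63   30.976] rect ((2.1025314331054688, 2.518360137939453), (57.483646392822266, 149.58425903320312), 89.19184875488281)
wrist board 10173 z med -17.248525979250115 t -69.99737030002774 69.99897710846983
wrist mould [  284   200    77   144 10478] c [23.093  1.412 14.846] n [ 0.003 -0.005  1.   ] x [-34.063  75.678] y [-26.507  29.188] rect ((19.963523864746094, 1.3268566131591797), (57.18718338012695, 112.99471282958984), 89.79753112792969)
```

```bash
python3 - <<'E'
import cv2,numpy as np
a=cv2.imread('pics/top8.png')[165:265,350:450]; b=cv2.imread('pics/scene8.png')[130:250,180:300]
c=np.zeros((500,800,3),np.uint8); c[:400,:400]=cv2.resize(a,(400,400),interpolation=cv2.INTER_CUBIC); c[:400,400:]=cv2.resize(b,(400,400),interpolation=cv2.INTER_CUBIC); cv2.imwrite('pics/m3.png',c)
f=np.load('pics/Lwrist8.npz'); L=f['L'];ok=f['D'].ravel()>0
for nm in('top','wrist','scene'):
    f=np.load(f'pics/L{nm}8.npz'); L=f['L'];ok=f['D'].ravel()>0
    m=ok&(abs(L[:,1])<24)&(L[:,0]<-60)&(L[:,0]>-100)&(L[:,2]>-22)
    q=L[m]; q=q[np.argsort(q[:,0])]; print(nm,[(x,int(k.sum()),round(float(np.median(q[k,2])),1)) for x in range(-98,-58,3) for k in [(q[:,0]>=x)&(q[:,0]<x+3)] if k.any()])
E
```

```text
top [(-77, 1, 16.1), (-74, 12, 16.8), (-71, 10, 17.3), (-68, 18, 17.2), (-65, 9, 17.5), (-62, 13, 17.3)]
wrist []
scene [(-83, 2, -2.7), (-77, 1, -3.0), (-71, 6, 12.4), (-68, 8, 12.8), (-65, 11, 13.2), (-62, 6, 12.8)]
```

View pics/m3.png

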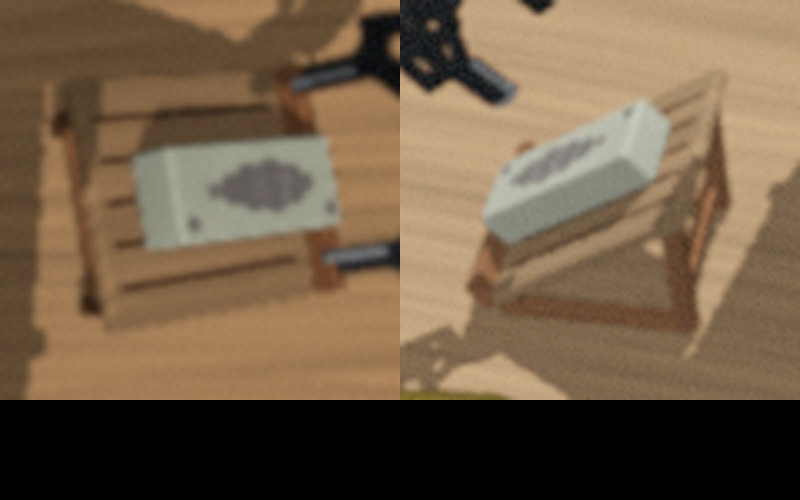

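```bash
python3 -c "
from rig import robot
print(robot.hand_in())"
```

```text
the job is handed in; nothing more can be done
None
```

I handed the job in at about 21 s: the mould is on the drying rack, leaf side up, flat, lined up with the slope and about 2–6 mm from the bottom lip, and the gripper is clear of it. The hand-in returned no verdict, and one lean attempt read joints 2, 3 and 7 at or up to 0.002 rad past their limits, so a range failure is possible.

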